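# Scoop the seasoning pots from under the ledge, seal them and crate them

## Task

Some seasoning pots have slid under the clear ledge of the band sealer: keep your fingers out of there, slide the blue-handled flat scoop under the ledge and draw all the pots out on it, clear of the ledge. Set every pot flat in a nest of the press, one to a nest, and with all of them in place push the yellow treadle fully down to its stop for a moment. Then let the treadle up and stand every pot upright in the white crate, leaving the scoop flat on the table clear of the ledge and the other things on the table where they are.

Things in the scene. Friction and masses are not known exactly. Their poses are not given: they have to be found in the camera images.
- pot_a: one of up to three identical seasoning pots (two or three are present; None if absent): orange with a green rim and a white dot on top, upright solid disc, diameter 36 mm, 26 mm high, about 40 g, smooth (friction about 0.3), foot chamfered 3 mm inward over the lowest 2 mm; origin at the centre of its underside, z up. It starts on the table under the clear ledge.
- pot_b: one of up to three identical seasoning pots (two or three are present; None if absent): orange with a green rim and a white dot on top, upright solid disc, diameter 36 mm, 26 mm high, about 40 g, smooth (friction about 0.3), foot chamfered 3 mm inward over the lowest 2 mm; origin at the centre of its underside, z up. It starts on the table under the clear ledge.
- pot_c: one of up to three identical seasoning pots (two or three are present; None if absent): orange with a green rim and a white dot on top, upright solid disc, diameter 36 mm, 26 mm high, about 40 g, smooth (friction about 0.3), foot chamfered 3 mm inward over the lowest 2 mm; origin at the centre of its underside, z up. It starts on the table under the clear ledge.
- scoop: loose flat blue metal scoop, 0.25 kg, lying on the table. Origin on its underside below the grip; x runs along it to its lip, y across, z up. Grip: upright blue block over the origin, 36 mm along x, 16 mm across y, top 62 mm above the table; pinch it across y. Plate 144 mm wide, 3 mm thick, x = -20 to 100 mm, then a thin ramp to the lip at 115 mm. It can be slid along the table without lifting.
- scoop_lip (a point): middle of the scoop's front lip, on the underside, 115 mm ahead of the scoop's origin. Behind the lip the scoop has side rims 9 mm high (3 mm thick) along its two sides and a back wall 12 mm high at x = 21 mm of the scoop; the front is open. Pots ride 3 mm above the table, up to x = 113 mm, once the lip is pushed (up to 20 N) to within 5 mm of the kerb.
- machine: fixed cream band sealer, 195 mm high. Origin on the table below the middle of its clear ledge's front edge; x points in under the ledge, y along the edge, z up. Ledge: 270 mm wide, underside 50 mm, top 58 mm high, 78 mm deep to the housing; before it a 12 mm high kerb, face at x = 70 mm, against which pots ride up onto the pushed scoop. 8 mm brackets close the sides at y = +-131 mm.
- press: fixed sealing press. Origin on the table under the middle nest; x away from the robot, y along the row of 3 nests, z up. Nests: 52 x 61 mm recesses, floor 3 mm high, parted by black ridges 9 mm high. At x = 75 mm a red head, hinged 40 mm up, stands upright to 137 mm high, 160 mm wide, while the treadle is up; the treadle swings it forward to just above the pots. Motor box behind, 63 mm high.
- nest0 (a point): centre of the nest floor at y = -65 mm of the press
- nest1 (a point): centre of the middle nest's floor
- nest2 (a point): centre of the nest floor at y = +65 mm of the press
- treadle (a joint): angle of the yellow treadle: 0 when up, 0.30 rad when fully down on its stop. It springs back by itself; pushed down at treadle_pad it takes about 5 N at first and 12 N at the stop.
- treadle_base: fixed foot of the treadle, origin on the table right below the hinge; x points away from the robot, z up. The yellow plate (95 mm long, 56 mm wide, 6 mm thick) is hinged 14 mm above the table and runs towards -x, sloping up by 0.30 rad when up (free end about 45 mm high), level when down.
- treadle_pad (a point): point on the treadle's top face 72 mm from the hinge, midway across: push here straight down (about 21 mm of travel, 38 mm above the table when up, 17 mm when down)
- crate: fixed open white plastic crate, 170 mm (x) by 230 mm (y) by 55 mm high, walls and floor 5 mm; origin on the table under its centre, z up
- weight: bystander: brass weight, 36 mm across, 47 mm high; origin under its centre
- tape_roll: bystander: clear tape roll lying flat, 90 mm across, 25 mm high
- sanitiser: bystander: bottle with a blue label, 60 mm across, 150 mm high
- spice_jar: bystander: jar with a green cap, 60 mm across, 80 mm high
- label_box: bystander: small cardboard box 100 by 70 by 50 mm
- carton: bystander: cardboard carton 120 by 90 by 70 mm
- marker: bystander: black marker pen, 12 mm thick, 120 mm long, lying
Things that resemble listed ones, but are neither listed nor needed, are in the scene too. What is shaped like the treadle_base but orange or pink is not meant.

How it is judged:
By the outcome, as a careful person would: the job done as asked, in the order asked, and still so for the second after the job is handed in, with the robot touching nothing.
Of pot_a, pot_b, pot_c only 2 to 3 are there at a start; the rules pass over those that are not, and their reading is None.
At some moment in a run one of pot_a, pot_b, pot_c may be knocked a few centimetres aside while the robot is not near it.
It also fails if it takes over 210 s, if anything falls off the work surface, if the arm or the gripper's body presses on something with over 40 N, if the wrist force passes 120 N, or if a joint passes its speed limit or range.

## Robot

A 6-joint arm with a two-finger parallel gripper is mounted at the origin on the work surface. World frame = base frame: x ahead of the robot, y to its left, z up, the work surface at z = 0. Lengths are in m, angles in degrees, forces in N, time in s.
With the tool pointing down it reaches from about 0.35 to 0.875 m from the base axis. Payload 4.2 kg.
Tool frame: the origin (TCP) lies on the centre line of the jaws, within the pads' length; the fingertips stand 19 mm ahead of it and the grasp point (between the pads) is the TCP; z points along the fingers, y is the line along which they close (so a half turn about z gives the same grasp; the last joint's range is limited). The gripper opens to 87 mm and grips with 3 to 60 N. Pads are 19 mm wide; open, the fingers measure 117 mm over their backs; the gripper's body (75 mm by 190 mm) begins 51 mm behind the grasp point.
Start: joints at [80.821, 22.042, 0.453, 0, -68.411, -14.817], TCP at [0.254, 0.571, 0.242] pointing down, gripper open.
Joint ranges: [-179.83, 179.83], [-69.29, 118.12], [-61.27, 80.66], [-181.25, 117.63], [-171.15, -9.14], [-177.46, 177.46]. Speed limits (degrees/s): [159.86, 159.86, 180, 180, 180, 180].

## Interface

Orientations are given as a 3x3 rotation matrix whose columns are the frame's x, y, z axes.
In Python, from station import sense, capture, finish_job, search_frame, masks_of gives the robot as it stands.
- The arm moves only by the tool drive_tool, never from a script. Its argument "rows" is a list of rows, each a list of 7 numbers: the opening in per cent of the stroke, from 0 (shut) to 100 (fully open), then the shift along the world's x, y, z in mm, then the turn, a rotation vector about the world's x, y, z in rad. In form: [[fingers, dx, dy, dz, wx, wy, wz], ...]. A call has 1 to 5 rows; each row shifts and turns the commanded pose from where the row before left it; what a row does not reach is not made up. A row lasts 1/12 s, in which the tool goes at most 41.7 mm and 7.16 degrees, less where a joint would pass 70% of its speed; a pose out of reach is approached as far as the arm can. A call is refused whole if a number of a shift passes 41.7 or a number of a turn 0.125, either way. A call with a gripper value outside its range is refused whole. The fingers move at their own pace and stop on an object; the grip force is fixed at half the most. Time passes only in rows, so rows that do not move let the fingers close. It gives the time, the measured TCP pose, the force, the opening and the grip force at its end, in the units of the state.
- sense(): the state, without advancing time (a new reading comes with each control period).
- capture(name): name is "side" or "top"; returns a dict with "frame" (384x512x3 uint8, red, green, blue), "z_map" (384x512 float32, m along the optical axis (not along the pixel's ray), 0 where there is no reading), "fx", "fy", "cx", "cy" (pixels), "R" (3x3) and "t" (3): a world point X has camera coordinates R X + t. Camera axes: x right, y down, z forward; pixel columns grow to the right and rows downward; lengths in m; the calibration is good to about 2 mm. A picture is of the moment at which its call begins.
- finish_job(): hands the job in; it is judged then, once.
Trained networks look in a picture, given as the dict that the camera call returned (one of the last four; its "shot" number tells which), for a name from the list of things; names that differ only in an ending like _2 or _b are one class to them, and where a whole thing is asked for, a point or a joint stands for the part that bears it (a point fixed in the world has none). Each returns a list of dicts, best first, with "p" (0 to 1); they miss things now and then, are a little off and sometimes report something else, mostly with a low value. They report only what shows in the picture. A call takes as long as a camera call. They do not tell look-alikes from the thing itself.
- search_frame(label, picture): "xy" ([column, row] in pixels, amid what is visible of it).
- masks_of(label, picture): "region" (384x512 bool, what is visible of it) and "xy" ([column, row] in pixels, amid what is visible of it).
The state is a dict: "time_s": time; "joints": joint angles; "joint_velocities": joint speeds; "effort": joint torques, N m; "tcp_pos": TCP position; "ee_rot": TCP orientation; "wrist_force": force on the tool from outside, world axes, zero at the start; "moment": the same for the moment, N m; "gripper_width": opening from 0.0 (shut) to 1.0 (fully open); "gripper_force": force on a finger pad.
Only numpy, scipy, OpenCV 4.12 (cv2) and the standard library are available. Lean on these libraries where they do the work, as an engineer would, in place of code of your own. Each camera call takes 0.05 s, during which the arm holds its last target. There are 200 camera calls.

## Working session

There is one attempt and no reset: what is moved stays moved. The work goes in short steps, Python scripts to look and compute and a tool call to move; the robot and the scene stay as the last step left them, time stands still between calls to the robot, and variables do not carry over. Pictures are saved under pics/ and viewed, at most 14 in all, crops included, and the job is handed in when it is done.

Besides the shell and the picture viewer there is one more tool, called after "Request:" as name(argument=value, ...), one argument or row to a line, values as JSON. drive_tool: Moves the arm, as the interface text tells. Its arguments: {"type":"object","properties":{"rows":{"type":"array"}},"required":["rows"]}

```bash
mkdir -p pics; ls; cat > h.py <<'E'
import numpy as np, cv2
from station import *
def save(c,name,crop=None,s=1):
    im=c["frame"][:,:,::-1]
    if crop: x0,y0,x1,y1=crop; im=im[y0:y1,x0:x1]
    cv2.imwrite("pics/"+name+".png",cv2.resize(im,None,fx=s,fy=s,interpolation=cv2.INTER_CUBIC))
def cloud(c):
    z=c["z_map"]; v,u=np.mgrid[:z.shape[0],:z.shape[1]]
    P=np.stack([(u-c["cx"])/c["fx"]*z,(v-c["cy"])/c["fy"]*z,z],-1)
    return (P-np.array(c["t"]))@np.array(c["R"])
def atz(c,u,v,h):
    d=np.array([(u-c["cx"])/c["fx"],(v-c["cy"])/c["fy"],1.])@np.array(c["R"])
    o=-np.array(c["R"]).T@np.array(c["t"])
    return o+d*(h-o[2])/d[2]
def px(c,X):
    q=np.array(c["R"])@np.array(X)+np.array(c["t"]); return np.array([q[0]/q[2]*c["fx"]+c["cx"],q[1]/q[2]*c["fy"]+c["cy"]])
E
python3 - <<'E'
from h import *
s=sense(); print(s["time_s"],s["tcp_pos"],np.round(s["ee_rot"],2))
for n in("top","side"):
    c=capture(n); save(c,n+"0",None,1.5)
    C=cloud(c); print(n,-np.array(c["R"]).T@c["t"],c["fx"])
    for l in["pot_a","scoop","machine","press","treadle_base","crate","weight"]:
        for r in masks_of(l,c)[:5]:
            m=r["region"]; P=C[m&(c["z_map"]>0)]
            print(l,round(r["p"],2),np.round(r["xy"]),m.sum(),np.round(np.median(P,0),3),np.round(P.min(0),3),np.round(P.max(0),3)) if len(P) else print(l,r["p"],r["xy"])
E
```

```text
pics
0.0 [0.25393605 0.57046492 0.24044728] [[ 0.91 -0.41 -0.  ]
 [-0.41 -0.91 -0.  ]
 [ 0.    0.   -1.  ]]
top [ 0.34548918 -0.03401565  2.00313092] 490.17107966707067
scoop 0.63 [218. 186.] 1167 [0.485 0.062 0.004] [ 0.395 -0.024 -0.014] [0.577 0.152 0.072]
scoop 0.49 [112. 159.] 210 [0.606 0.466 0.078] [0.58  0.444 0.001] [0.634 0.5   0.094]
machine 0.61 [206. 110.] 6749 [0.775 0.085 0.154] [ 0.625 -0.123 -0.011] [0.913 0.284 0.21 ]
press 0.67 [291. 148.] 2173 [ 0.65  -0.248  0.008] [ 0.551 -0.357 -0.015] [ 0.744 -0.14   0.15 ]
treadle_base 0.73 [390. 193.] 547 [ 0.457 -0.646  0.022] [ 0.396 -0.711 -0.012] [ 0.524 -0.594  0.052]
treadle_base 0.67 [296. 201.] 555 [ 0.438 -0.248  0.022] [ 0.375 -0.296 -0.01 ] [ 0.503 -0.206  0.06 ]
treadle_base 0.63 [295. 246.] 591 [ 0.263 -0.238  0.021] [ 0.193 -0.29  -0.009] [ 0.327 -0.19   0.055]
crate 0.82 [139. 190.] 2653 [0.471 0.376 0.007] [ 0.359  0.239 -0.014] [0.586 0.51  0.069]
weight 0.64 [250. 163.] 66 [ 0.587 -0.08   0.036] [ 0.574 -0.095  0.004] [ 0.609 -0.066  0.057]
side [ 0.23310935 -0.83284594  1.03029313] 382.37896370394566
scoop
[... 264 characters left out ...]
.482 0.198]
press 0.9 [329. 240.] 3357 [ 0.657 -0.263  0.003] [ 0.552 -0.358 -0.006] [ 0.734 -0.138  0.139]
press 0.6 [223. 222.] 142 [ 0.361 -0.101  0.008] [ 0.309 -0.113 -0.009] [ 0.418 -0.083  0.015]
treadle_base 0.87 [199. 261.] 1061 [ 0.259 -0.247  0.018] [ 0.194 -0.291 -0.006] [ 0.329 -0.174  0.046]
treadle_base 0.86 [260. 254.] 925 [ 0.433 -0.259  0.018] [ 0.373 -0.298 -0.006] [ 0.501 -0.198  0.045]
treadle_base 0.62 [311. 378.] 557 [ 0.454 -0.63   0.025] [ 0.405 -0.654 -0.005] [ 0.526 -0.594  0.045]
crate 0.75 [221. 124.] 2159 [0.469 0.38  0.009] [ 0.358  0.236 -0.006] [0.578 0.504 0.058]
weight 0.62 [288. 201.] 120 [ 0.586 -0.088  0.028] [ 0.572 -0.096 -0.002] [ 0.607 -0.064  0.047]
```

View pics/top0.png

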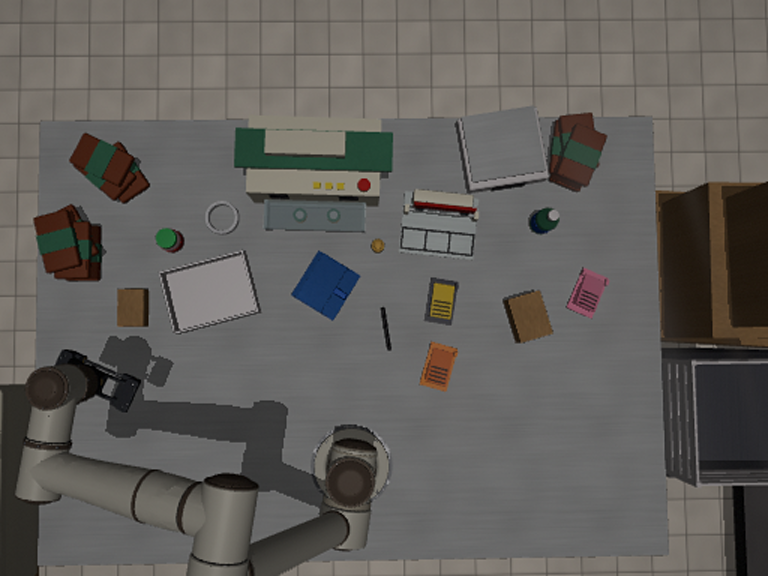

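View pics/side0.png

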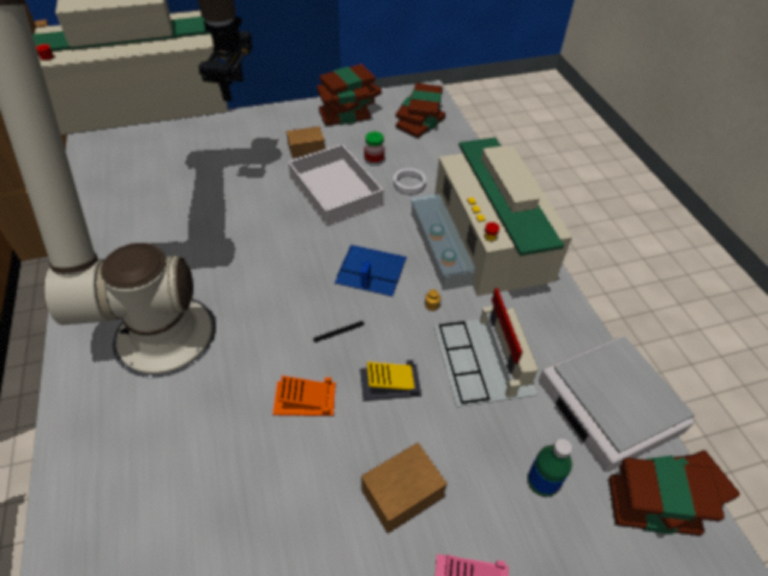

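The top view shows two pot dots under the ledge at about (200,143) and (222,143) in native pixels. The grip of the scoop is at (227,196). The treadle candidates are yellow (294,200), orange (292,244) and pink (391,194); I choose the yellow one. I'll check the details in a close crop.

```bash
cat > m.py <<'E'
from h import *
c=capture("top"); C=cloud(c); f=c["frame"].astype(int); hsv=cv2.cvtColor(c["frame"],cv2.COLOR_RGB2HSV)
def rect(m,h,lab):
    n,l,st,ce=cv2.connectedComponentsWithStats(m.astype(np.uint8)); 
    for i in range(1,n):
        if st[i,4]<60: continue
        v,u=np.where(l==i); p=np.array([atz(c,a,b,h)[:2] for a,b in zip(u,v)],np.float32)
        r=cv2.minAreaRect(p*1000); print(lab,st[i,4],np.round(ce[i]),"c",np.round(r[0],1),"sz",np.round(r[1],1),"ang",round(r[2],1))
        
H,S,V=[hsv[:,:,i] for i in range(3)]
W=np.zeros_like(H,bool); W[80:280,75:360]=1
rect((H>105)&(H<125)&(S>150)&W,0.006,"blue")
rect((H>20)&(H<32)&(S>180)&W&(np.arange(512)[None]>270)&(np.arange(384)[:,None]>170),0.03,"yellow")
for l,h in[("crate",.055)]:
    rect(masks_of(l,c)[0]["region"],h,l)
save(c,"crop_m",(165,120,325,240),5)
g=(C[:,:,2]>.054)&(C[:,:,2]<.068)&W
C2=C[:,:,2]; rect((C2>.05)&(C2<.08)&W&(np.arange(512)[None]>210)&(np.arange(384)[:,None]>185)&(np.arange(512)[None]<240),0.062,"grip")
for (u,v) in[(200,143),(222,143),(185,143),(210,150),(176,136)]: print(u,v,C[v,u],f[v,u])
E
python3 m.py
```

```text
blue 1112 [217. 190.] c [486.2  62.3] sz [131.3 141.7] ang 57.9
yellow 147 [295. 195.] c [ 457.1 -254.6] sz [53.2 51. ] ang 80.9
crate 2515 [139. 194.] c [468.  366.4] sz [172.8 234.7] ang 14.3
200 143 [0.66903054 0.1248852  0.06694624] [ 97 102 104]
222 143 [0.66875213 0.03752353 0.06392723] [ 98 102 104]
185 143 [0.67075477 0.18525746 0.0598251 ] [84 91 93]
210 150 [0.64166115 0.08575051 0.0599393 ] [85 92 92]
176 136 [0.69746355 0.21973983 0.06982618] [ 97 103 106]
```

View pics/crop_m.png

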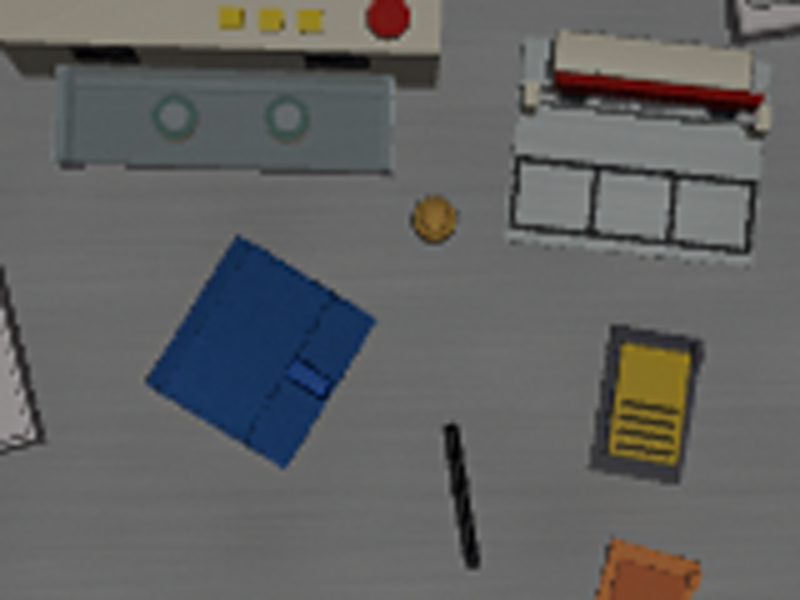

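```bash
cat > g.py <<'E'
from h import *
c=capture("top")
def q(u,v,h): return atz(c,165+u/5-.4,120+v/5-.4,h)
def pr(n,*ps):
    P=np.array([q(*p) for p in ps]); print(n,np.round(P[:,:2]*1000).tolist(),"mean",np.round(P.mean(0)*1000,1)); return P
def ang(a,b): d=b-a; return round(np.degrees(np.arctan2(d[1],d[0])),1)
P=pr("scoop FL,FR,BL,BR(plate)",(148,382,0),(238,237,0),(285,467,.003),(375,320,.003))
print("dir",ang(P[2:].mean(0),P[:2].mean(0)),ang(P[2],P[0]),ang(P[3],P[1]),"y",ang(P[1],P[0]),ang(P[3],P[2]))
pr("grip",(309,376,.062))
P=pr("pots",(176,117,.026),(288,117,.026))
P=pr("ledge front",(58,165,.058),(390,172,.058)); print("y dir",ang(P[1],P[0]))
P=pr("ledge back",(60,66,.058),(390,73,.058)); print("y dir",ang(P[1],P[0]))
P=pr("nests",(516,157,.009),(755,182,.009),(750,250,.009),(511,227,.009)); print("y dir",ang(P[1],P[0]),ang(P[2],P[3]))
P=pr("treadle yellow",(620,343,.014),(692,348,.014),(680,467,.045),(608,455,.045)); print("x dir",ang(P[2:].mean(0),P[:2].mean(0)))
P=pr("foot",(612,325,.0),(703,340,.0),(680,482,.0),(590,468,.0)); print("x dir",ang(P[2:].mean(0),P[:2].mean(0)))
P=pr("marker",(451,425,.006),(473,568,.006)); P=pr("weight",(434,218,.047),)
E
python3 g.py
```

```text
scoop FL,FR,BL,BR(plate) [[462.0, 155.0], [580.0, 81.0], [391.0, 44.0], [511.0, -31.0]] mean [486.   62.2   1.5]
dir 57.8 57.6 58.0 y 147.9 148.0
grip [[462.0, 22.0]] mean [461.7  21.8  62. ]
pots [[676.0, 129.0], [675.0, 38.0]] mean [675.5  83.6  26. ]
ledge front [[633.0, 221.0], [625.0, -44.0]] mean [628.7  88.2  58. ]
y dir 88.3
ledge back [[713.0, 219.0], [705.0, -45.0]] mean [708.6  86.9  58. ]
y dir 88.3
nests [[643.0, -148.0], [621.0, -344.0], [565.0, -339.0], [585.0, -143.0]] mean [ 603.4 -243.5    9. ]
y dir 83.5 83.9
treadle yellow [[489.0, -230.0], [484.0, -289.0], [387.0, -274.0], [397.0, -216.0]] mean [ 439.2 -252.3   29.5]
x dir -8.9
foot [[505.0, -225.0], [492.0, -300.0], [375.0, -279.0], [388.0, -205.0]] mean [ 439.9 -252.4    0. ]
x dir -10.0
marker [[424.0, -92.0], [307.0, -108.0]] mean [ 365.6 -100.2    6. ]
weight [[589.0, -79.0]] mean [588.7 -79.2  47. ]
```

Request:
drive_tool(
  rows=[
    [100, 13.9, -36.5, -8, 0, 0, -0.114],
    [100, 13.9, -36.5, -8, 0, 0, -0.114],
    [100, 13.9, -36.5, -8, 0, 0, -0.114],
    [100, 13.9, -36.5, -8, 0, 0, -0.114],
    [100, 13.9, -36.5, -8, 0, 0, -0.114],
  ],
)

```text
time_s: 1.37
tcp_pos: [0.3239, 0.3868, 0.2014]
ee_rot: [[0.546, -0.838, 0.0], [-0.838, -0.546, 0.0], [-0.0, -0.001, -1.0]]
wrist_force: [0.8, -0.5, -0.2]
gripper_width: 1.003
gripper_force: 0.0
```

Request:
drive_tool(
  rows=[
    [100, 13.9, -36.5, -8, 0, 0, -0.114],
    [100, 13.9, -36.5, -8, 0, 0, -0.114],
    [100, 13.9, -36.5, -8, 0, 0, -0.114],
    [100, 13.9, -36.5, -8, 0, 0, -0.114],
    [100, 13.9, -36.5, -8, 0, 0, -0.114],
  ],
)

```text
time_s: 1.78
tcp_pos: [0.3935, 0.2043, 0.1617]
ee_rot: [[0.007, -1.0, 0.001], [-1.0, -0.007, 0.001], [-0.001, -0.001, -1.0]]
wrist_force: [1.2, 0.8, -0.0]
gripper_width: 0.998
gripper_force: 0.0
```

Request:
drive_tool(
  rows=[
    [100, 13.9, -36.5, -8, 0, 0, -0.114],
    [100, 13.9, -36.5, -8, 0, 0, -0.114],
    [100, 13.9, -36.5, -8, 0, 0, -0.114],
    [100, 13.9, -36.5, -8, 0, 0, -0.114],
    [100, 13.9, -36.5, -8, 0, 0, -0.114],
  ],
)

```text
time_s: 2.2
tcp_pos: [0.4633, 0.0217, 0.1216]
ee_rot: [[-0.534, -0.846, 0.001], [-0.846, 0.534, 0.0], [-0.001, -0.001, -1.0]]
wrist_force: [0.3, 0.6, 1.0]
gripper_width: 1.0
gripper_force: 0.0
```

Request:
drive_tool(
  rows=[
    [100, 0, 0, 0, 0, 0, 0],
    [100, 0, 0, 0, 0, 0, 0],
  ],
)

```text
time_s: 2.37
tcp_pos: [0.4628, 0.0214, 0.1211]
ee_rot: [[-0.533, -0.846, -0.001], [-0.846, 0.533, -0.0], [0.001, 0.001, -1.0]]
wrist_force: [-0.6, -0.1, 0.1]
gripper_width: 0.999
gripper_force: 0.0
```

Request:
drive_tool(
  rows=[
    [60, -0.8, 1, -26, 0, 0, 0],
    [60, 0, 0, -26, 0, 0, 0],
    [60, 0, 0, -20, 0, 0, 0],
    [60, 0, 0, -7, 0, 0, 0],
    [60, 0, 0, 0, 0, 0, 0],
  ],
)

```text
time_s: 2.78
tcp_pos: [0.4609, 0.0252, 0.0415]
ee_rot: [[-0.528, -0.85, -0.003], [-0.85, 0.528, -0.001], [0.003, 0.002, -1.0]]
wrist_force: [0.1, 0.5, 0.5]
gripper_width: 0.707
gripper_force: 0.0
```

Request:
drive_tool(
  rows=[
    [0, 0, 0, 0, 0, 0, 0],
    [0, 0, 0, 0, 0, 0, 0],
    [0, 0, 0, 0, 0, 0, 0],
    [0, 0, 0, 0, 0, 0, 0],
    [0, 0, 0, 0, 0, 0, 0],
  ],
)

```text
time_s: 3.2
tcp_pos: [0.4623, 0.0247, 0.0433]
ee_rot: [[-0.529, -0.848, 0.002], [-0.848, 0.529, 0.001], [-0.001, -0.001, -1.0]]
wrist_force: [-0.1, 0.2, 0.1]
gripper_width: 0.326
gripper_force: 0.0
```

```bash
python3 - <<'E'
from h import *
print(sense())
c=capture("side"); save(c,"grip1",(190,80,400,230),3.6)
E
```

```text
{'time_s': 3.2, 'joints': array([ 2.32526918e+01,  2.14849209e+01, -3.59455455e+01,  5.84259419e-03,
       -3.24651091e+01, -5.52182422e+01]), 'joint_velocities': array([-0.0523163 ,  0.24820371, -0.12347199,  0.08663202,  0.09092315,
        0.03482752]), 'effort': array([ 5.01277903e-02, -3.06183565e+01,  1.08501014e+01,  2.44668201e+00,
       -3.74600803e-02,  2.33426754e-04]), 'tcp_pos': array([0.46230026, 0.02470079, 0.04332739]), 'ee_rot': array([[-5.29335080e-01, -8.48411160e-01,  1.69612125e-03],
       [-8.48411590e-01,  5.29336686e-01,  6.69228935e-04],
       [-1.46560050e-03, -1.08476257e-03, -9.99998338e-01]]), 'wrist_force': array([-0.08782317,  0.23692122,  0.12127494]), 'moment': array([ 0.04373582, -0.1081825 , -0.02342908]), 'gripper_force': 0.0, 'gripper_width': 0.3256177033964587}
```

View pics/grip1.png

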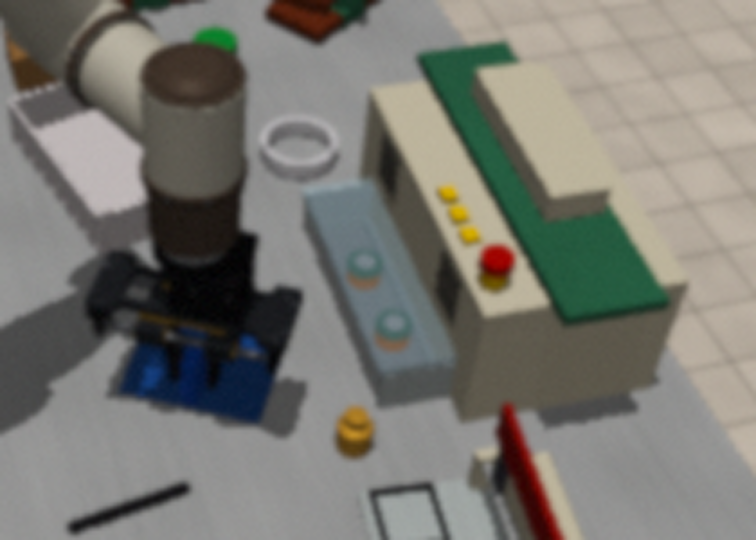

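The side view shows the fingers astride the blue grip, and two pots under the ledge at crop pixels (365,268) and (395,330).

Request:
drive_tool(
  rows=[
    [0, 0, 0, 0, 0, 0, 0],
    [0, 0, 0, 0, 0, 0, 0],
    [0, 0, 0, 0, 0, 0, 0],
    [0, 0, 0, 0, 0, 0, 0],
    [0, 0, 0, 0, 0, 0, 0],
  ],
)

```text
time_s: 3.67
tcp_pos: [0.4618, 0.0245, 0.0428]
ee_rot: [[-0.529, -0.848, -0.0], [-0.848, 0.529, -0.0], [0.0, 0.0, -1.0]]
wrist_force: [-1.4, 0.9, 4.8]
gripper_width: 0.178
gripper_force: 30.0
```

Request:
drive_tool(
  rows=[
    [0, 2.1, 4.3, 0, 0, 0, -0.0692],
    [0, 2.1, 4.3, 0, 0, 0, -0.0692],
    [0, 2.1, 4.3, 0, 0, 0, -0.0692],
    [0, 2.1, 4.3, 0, 0, 0, -0.0692],
    [0, 2.1, 4.3, 0, 0, 0, -0.0692],
  ],
)

```text
time_s: 4.08
tcp_pos: [0.4714, 0.0453, 0.0428]
ee_rot: [[-0.788, -0.616, -0.002], [-0.616, 0.788, -0.002], [0.003, 0.0, -1.0]]
wrist_force: [-3.4, -1.8, 7.9]
gripper_width: 0.181
gripper_force: 30.0
```

Request:
drive_tool(
  rows=[
    [0, 2.1, 4.3, 0, 0, 0, -0.0692],
    [0, 2.1, 4.3, 0, 0, 0, -0.0692],
    [0, 2.1, 4.3, 0, 0, 0, -0.0692],
    [0, 2.1, 4.3, 0, 0, 0, -0.0692],
    [0, 2.1, 4.3, 0, 0, 0, -0.0692],
  ],
)

```text
time_s: 4.5
tcp_pos: [0.4819, 0.0668, 0.0428]
ee_rot: [[-0.95, -0.313, -0.002], [-0.313, 0.95, -0.002], [0.003, -0.001, -1.0]]
wrist_force: [-3.6, -1.7, 7.2]
gripper_width: 0.18
gripper_force: 30.0
```

Request:
drive_tool(
  rows=[
    [0, 2.1, 4.3, 0, 0, 0, -0.0692],
    [0, 2.1, 4.3, 0, 0, 0, -0.0692],
    [0, 2.1, 4.3, 0, 0, 0, -0.0692],
    [0, 2.1, 4.3, 0, 0, 0, -0.0692],
    [0, 2.1, 4.3, 0, 0, 0, -0.0692],
  ],
)

```text
time_s: 4.92
tcp_pos: [0.4927, 0.0884, 0.0428]
ee_rot: [[-1.0, 0.028, -0.002], [0.028, 1.0, -0.001], [0.002, -0.001, -1.0]]
wrist_force: [-4.2, -3.3, 6.6]
gripper_width: 0.18
gripper_force: 30.0
```

Request:
drive_tool(
  rows=[
    [0, 0, 0, 0, 0, 0, 0],
    [0, 0, 0, 0, 0, 0, 0],
  ],
)

```text
time_s: 5.08
tcp_pos: [0.4935, 0.0891, 0.0429]
ee_rot: [[-1.0, 0.026, 0.0], [0.026, 1.0, 0.0], [-0.0, 0.0, -1.0]]
wrist_force: [-1.8, 0.4, 5.6]
gripper_width: 0.181
gripper_force: 30.0
```

```bash
python3 - <<'E'
from h import *
c=capture("top"); save(c,"in1",(165,110,265,190),8)
hsv=cv2.cvtColor(c["frame"],cv2.COLOR_RGB2HSV); H,S=hsv[...,0],hsv[...,1]
W=np.zeros_like(H,bool); W[130:230,170:260]=1
m=(H>105)&(H<125)&(S>150)&W
v,u=np.where(m); P=np.array([atz(c,a,b,.006)[:2]*1000 for a,b in zip(u,v)])
print(P.min(0),P.max(0), cv2.minAreaRect(P.astype(np.float32)))
E
```

```text
[538.01546498  10.480417  ] [728.03711253 154.95538355] ((634.851806640625, 83.17112731933594), (139.55865478515625, 190.63255310058594), 88.22962951660156)
```

View pics/in1.png

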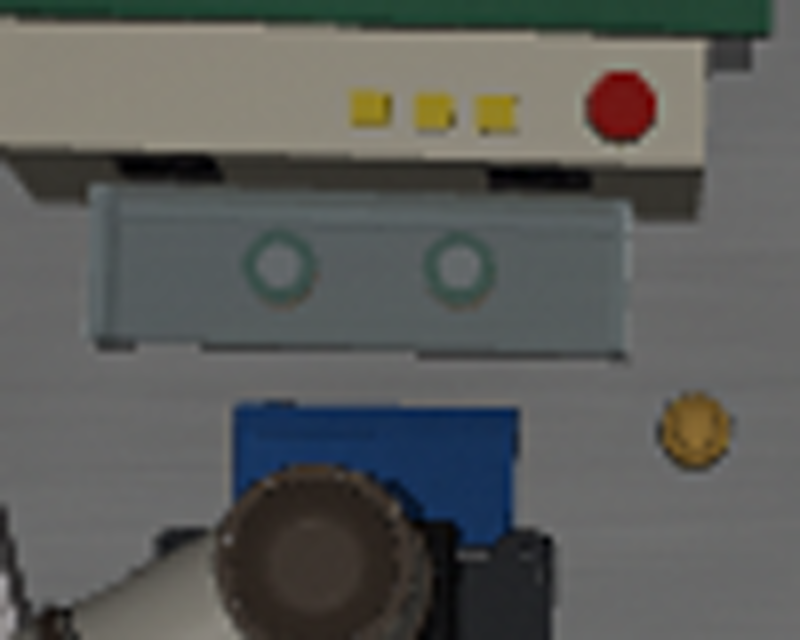

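The crop shows the lip corners at (233,404) and (520,408), in front of the ledge, with the pots at (282,268) and (460,268). I'll work out the offset from these.

```bash
python3 - <<'E'
from h import *
c=capture("top"); q=lambda u,v,h: atz(c,165+u/8-.45,110+v/8-.45,h)[:2]*1000
M=np.array([628.7,88.2]);a=np.radians(-1.7);R=np.array([[np.cos(a),-np.sin(a)],[np.sin(a),np.cos(a)]])
for n,p in dict(l=(233,404,.0),r=(520,408,0.),p1=(280,266,.026),p2=(460,266,.026),ll=(95,345,.05),lr=(625,357,.05),rl=(233,440,.009),rr=(518,440,.009)).items(): x=q(*p); print(n,x.round(1),((x-M)@R).round(1))
E
```

```text
l [609.8 156.7] [-20.9  67.9]
r [606.4   9.4] [-20.  -79.4]
p1 [676.7 130.1] [46.7 43.3]
p2 [675.9  38.7] [ 48.6 -48.1]
ll [633.6 220.8] [  1.  132.6]
lr [625.1 -44.5] [   0.3 -132.8]
rl [590.1 155.9] [-40.6  66.5]
rr [588.7  10.4] [-37.7 -78.9]
```

Request:
drive_tool(
  rows=[
    [0, 5, 1.0, 0, 0, 0, 0],
    [0, 8, 0.8, 0, 0, 0, 0],
    [0, 8, 0.5, 0, 0, 0, 0],
    [0, 8, -0.2, 0, 0, 0, 0],
    [0, 6, -0.2, 0, 0, 0, 0],
  ],
)

```text
time_s: 5.6
tcp_pos: [0.5273, 0.0903, 0.0429]
ee_rot: [[-1.0, 0.026, -0.003], [0.026, 1.0, -0.001], [0.003, -0.001, -1.0]]
wrist_force: [-6.8, 0.5, 9.9]
gripper_width: 0.183
gripper_force: 30.0
```

Request:
drive_tool(
  rows=[
    [0, 5, -0.15, 0, 0, 0, 0],
    [0, 4, -0.1, 0, 0, 0, 0],
    [0, 4, -0.1, 0, 0, 0, 0],
    [0, 4, -0.1, 0, 0, 0, 0],
    [0, 4, -0.1, 0, 0, 0, 0],
  ],
)

```text
time_s: 6.02
tcp_pos: [0.5477, 0.0897, 0.0429]
ee_rot: [[-1.0, 0.026, -0.004], [0.026, 1.0, -0.001], [0.004, -0.001, -1.0]]
wrist_force: [-7.0, 0.1, 9.3]
gripper_width: 0.178
gripper_force: 30.0
```

Request:
drive_tool(
  rows=[
    [0, 3, -0.1, 0, 0, 0, 0],
    [0, 3, -0.1, 0, 0, 0, 0],
    [0, 3, -0.1, 0, 0, 0, 0],
    [0, 3, -0.1, 0, 0, 0, 0],
    [0, 3, -0.1, 0, 0, 0, 0],
  ],
)

```text
time_s: 6.43
tcp_pos: [0.5626, 0.0892, 0.0429]
ee_rot: [[-1.0, 0.026, -0.004], [0.026, 1.0, -0.001], [0.004, -0.001, -1.0]]
wrist_force: [-6.3, 0.8, 8.6]
gripper_width: 0.179
gripper_force: 30.0
```

Request:
drive_tool(
  rows=[
    [0, 2, 0, 0, 0, 0, 0],
    [0, 2, 0, 0, 0, 0, 0],
    [0, 2, 0, 0, 0, 0, 0],
  ],
)

```text
time_s: 6.68
tcp_pos: [0.5684, 0.0891, 0.0428]
ee_rot: [[-1.0, 0.026, -0.004], [0.026, 1.0, -0.001], [0.004, -0.001, -1.0]]
wrist_force: [-6.6, 0.0, 7.5]
gripper_width: 0.179
gripper_force: 30.0
```

Request:
drive_tool(
  rows=[
    [0, 1, 0, 0, 0, 0, 0],
    [0, 1, 0, 0, 0, 0, 0],
  ],
)

```text
time_s: 6.85
tcp_pos: [0.5705, 0.0892, 0.0428]
ee_rot: [[-1.0, 0.026, -0.004], [0.026, 1.0, -0.001], [0.004, -0.001, -1.0]]
wrist_force: [-6.5, -0.8, 9.7]
gripper_width: 0.182
gripper_force: 30.0
```

```bash
cat > q.py <<'E'
from h import *
c=capture("top"); save(c,"in2",(165,110,265,190),8)
f=c["frame"].astype(int)
E
python3 q.py
```

```text
(no output)
```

View pics/in2.png

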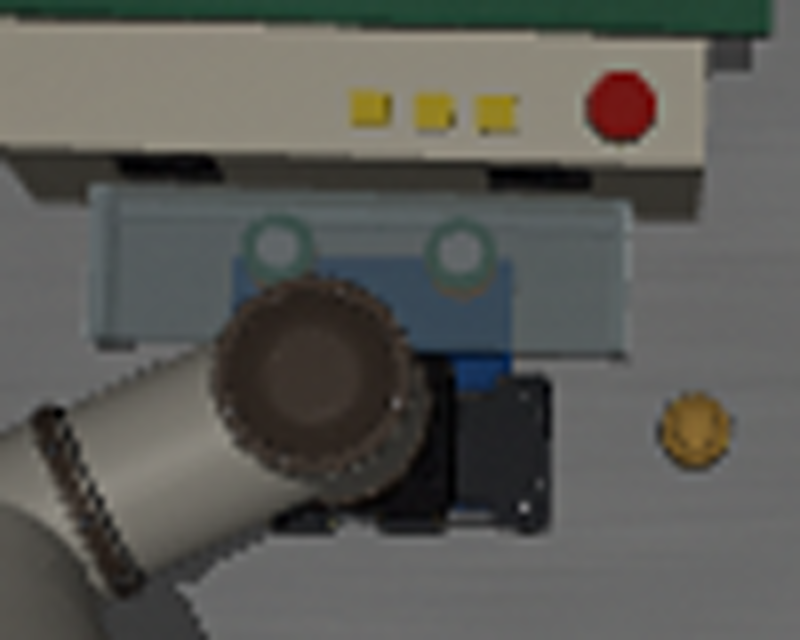

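The lip is under the ledge with its right corner at (512,258). The pots, at (280,247) and (460,252), are between the rims and moving toward the kerb. I'll keep pushing.

Request:
drive_tool(
  rows=[
    [0, 1.5, 0, 0, 0, 0, 0],
    [0, 1.5, 0, 0, 0, 0, 0],
    [0, 1.5, 0, 0, 0, 0, 0],
  ],
)

```text
time_s: 7.15
tcp_pos: [0.575, 0.0892, 0.0429]
ee_rot: [[-1.0, 0.026, -0.004], [0.026, 1.0, -0.001], [0.004, -0.001, -1.0]]
wrist_force: [-6.9, 0.2, 8.5]
gripper_width: 0.179
gripper_force: 30.0
```

Request:
drive_tool(
  rows=[
    [0, 1.5, 0, 0, 0, 0, 0],
    [0, 1.5, 0, 0, 0, 0, 0],
    [0, 0, 0, 0, 0, 0, 0],
  ],
)

```text
time_s: 7.4
tcp_pos: [0.5782, 0.0892, 0.0429]
ee_rot: [[-1.0, 0.026, -0.004], [0.026, 1.0, -0.001], [0.004, -0.001, -1.0]]
wrist_force: [-6.8, -0.3, 8.3]
gripper_width: 0.179
gripper_force: 30.0
```

```bash
python3 - <<'E'
from h import *
c=capture("top"); d=capture("side")
a=cv2.resize(c["frame"][125:165,170:250],None,fx=9,fy=9,interpolation=cv2.INTER_CUBIC)
b=cv2.resize(d["frame"][110:160,240:340],None,fx=7.2,fy=5,interpolation=cv2.INTER_CUBIC)
cv2.imwrite("pics/in3.png",np.vstack([a,b])[:600,:,::-1])
E
```

```text
(no output)
```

View pics/in3.png

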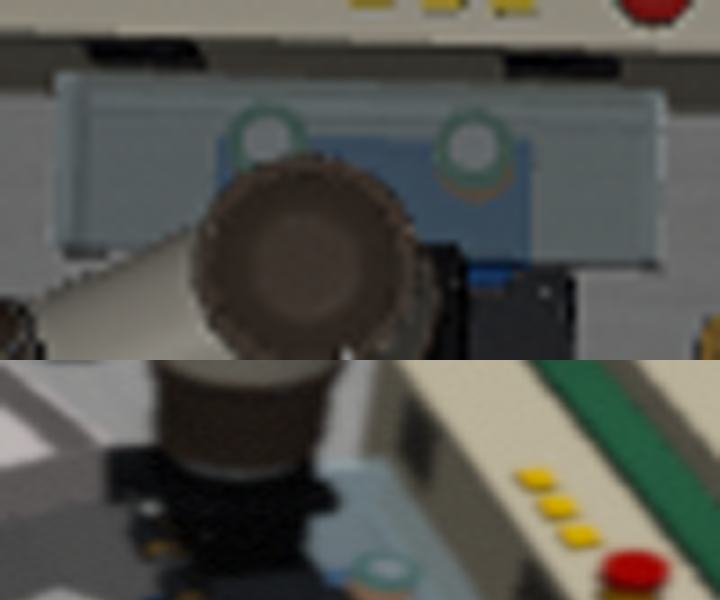

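The pots are against the kerb, tilted up on the ramp, with the lip edge at row 137 of the top strip. A few more millimetres are needed.

Request:
drive_tool(
  rows=[
    [0, 1.5, 0, 0, 0, 0, 0],
    [0, 1.5, 0, 0, 0, 0, 0],
    [0, 0, 0, 0, 0, 0, 0],
  ],
)

```text
time_s: 7.75
tcp_pos: [0.5812, 0.0892, 0.0429]
ee_rot: [[-1.0, 0.026, -0.004], [0.026, 1.0, -0.001], [0.004, -0.001, -1.0]]
wrist_force: [-6.1, -0.7, 7.7]
gripper_width: 0.184
gripper_force: 30.0
```

Request:
drive_tool(
  rows=[
    [0, 1, 0, 0, 0, 0, 0],
    [0, 1, 0, 0, 0, 0, 0],
    [0, 0, 0, 0, 0, 0, 0],
  ],
)

```text
time_s: 8.0
tcp_pos: [0.5832, 0.0892, 0.0429]
ee_rot: [[-1.0, 0.026, -0.004], [0.026, 1.0, -0.001], [0.004, -0.001, -1.0]]
wrist_force: [-6.9, -0.3, 8.3]
gripper_width: 0.18
gripper_force: 30.0
```

Request:
drive_tool(
  rows=[
    [0, 1, 0, 0, 0, 0, 0],
    [0, 1, 0, 0, 0, 0, 0],
    [0, 0, 0, 0, 0, 0, 0],
  ],
)

```text
time_s: 8.25
tcp_pos: [0.5849, 0.0892, 0.0429]
ee_rot: [[-1.0, 0.026, -0.004], [0.026, 1.0, -0.001], [0.004, -0.001, -1.0]]
wrist_force: [-6.0, 0.1, 9.5]
gripper_width: 0.177
gripper_force: 30.0
```

Request:
drive_tool(
  rows=[
    [0, 1, 0, 0, 0, 0, 0],
    [0, 1, 0, 0, 0, 0, 0],
    [0, 0, 0, 0, 0, 0, 0],
  ],
)

```text
time_s: 8.5
tcp_pos: [0.5851, 0.0891, 0.0428]
ee_rot: [[-1.0, 0.026, -0.008], [0.026, 1.0, -0.002], [0.008, -0.002, -1.0]]
wrist_force: [-11.1, 2.0, 12.9]
gripper_width: 0.177
gripper_force: 30.0
```

```bash
python3 - <<'E'
from h import *
c=capture("top"); d=capture("side")
a=cv2.resize(c["frame"][125:165,170:250],None,fx=9,fy=9,interpolation=cv2.INTER_CUBIC)
b=cv2.resize(d["frame"][135:185,265:345],None,fx=9,fy=4.8,interpolation=cv2.INTER_CUBIC)
cv2.imwrite("pics/in4.png",np.vstack([a,b])[:600,:,::-1])
E
```

```text
(no output)
```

View pics/in4.png

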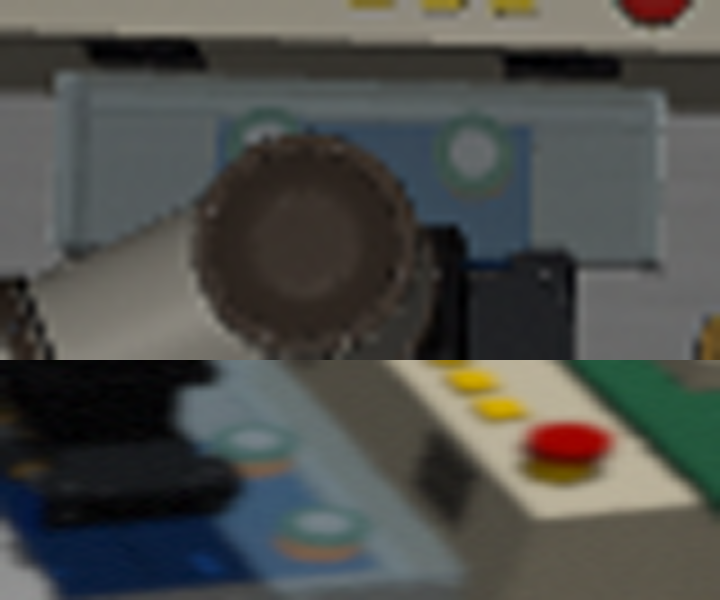

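Both pots now sit on the plate, at (268,140) and (474,152) in the top strip, and the lip is against the kerb. One more small push, then a gentle withdrawal.

Request:
drive_tool(
  rows=[
    [0, 1, 0, 0, 0, 0, 0],
    [0, 0, 0, 0, 0, 0, 0],
    [0, -1, 0, 0, 0, 0, 0],
    [0, -1.5, 0, 0, 0, 0, 0],
    [0, -2, 0, 0, 0, 0, 0],
  ],
)

```text
time_s: 9.02
tcp_pos: [0.5849, 0.0894, 0.0429]
ee_rot: [[-1.0, 0.025, -0.0], [0.025, 1.0, -0.001], [0.0, -0.001, -1.0]]
wrist_force: [1.7, -2.8, 2.4]
gripper_width: 0.182
gripper_force: 30.0
```

Request:
drive_tool(
  rows=[
    [0, -3, 0.1, 0, 0, 0, 0],
    [0, -4, 0.1, 0, 0, 0, 0],
    [0, -4, 0.1, 0, 0, 0, 0],
    [0, -4, 0.1, 0, 0, 0, 0],
    [0, -4, 0.1, 0, 0, 0, 0],
  ],
)

```text
time_s: 9.43
tcp_pos: [0.5669, 0.0908, 0.0429]
ee_rot: [[-1.0, 0.025, 0.002], [0.025, 1.0, 0.001], [-0.002, 0.001, -1.0]]
wrist_force: [3.4, 0.0, 3.0]
gripper_width: 0.182
gripper_force: 30.0
```

Request:
drive_tool(
  rows=[
    [0, -5, 0.15, 0, 0, 0, 0],
    [0, -6, 0.2, 0, 0, 0, 0],
    [0, -6, 0.2, 0, 0, 0, 0],
    [0, -6, 0.2, 0, 0, 0, 0],
    [0, -6, 0.2, 0, 0, 0, 0],
  ],
)

```text
time_s: 9.85
tcp_pos: [0.5372, 0.0915, 0.0429]
ee_rot: [[-1.0, 0.025, 0.001], [0.025, 1.0, 0.0], [-0.001, 0.0, -1.0]]
wrist_force: [4.9, 0.1, 4.2]
gripper_width: 0.183
gripper_force: 30.0
```

Request:
drive_tool(
  rows=[
    [0, -6, 0.2, 0, 0, 0, 0],
    [0, -6, 0.2, 0, 0, 0, 0],
    [0, -6, 0.2, 0, 0, 0, 0],
    [0, -6, 0.2, 0, 0, 0, 0],
    [0, -6, 0.2, 0, 0, 0, 0],
  ],
)

```text
time_s: 10.27
tcp_pos: [0.5073, 0.0925, 0.0429]
ee_rot: [[-1.0, 0.025, 0.001], [0.025, 1.0, 0.0], [-0.001, 0.0, -1.0]]
wrist_force: [4.7, 0.6, 6.1]
gripper_width: 0.181
gripper_force: 30.0
```

Request:
drive_tool(
  rows=[
    [0, -6, 0.2, 0, 0, 0, 0],
    [0, -6, 0.2, 0, 0, 0, 0],
    [0, -6, 0.2, 0, 0, 0, 0],
    [0, -6, 0.2, 0, 0, 0, 0],
    [0, -6, 0.2, 0, 0, 0, 0],
  ],
)

```text
time_s: 10.68
tcp_pos: [0.4773, 0.0935, 0.0429]
ee_rot: [[-1.0, 0.025, 0.001], [0.025, 1.0, 0.0], [-0.001, 0.001, -1.0]]
wrist_force: [5.2, -0.6, 5.7]
gripper_width: 0.176
gripper_force: 30.0
```

Request:
drive_tool(
  rows=[
    [0, -6, 0.2, 0, 0, 0, 0],
    [0, -6, 0.2, 0, 0, 0, 0],
    [0, -4, 0.1, 0, 0, 0, 0],
    [0, -2, 0, 0, 0, 0, 0],
    [0, 0, 0, 0, 0, 0, 0],
  ],
)

```text
time_s: 11.1
tcp_pos: [0.4588, 0.0939, 0.0428]
ee_rot: [[-1.0, 0.025, 0.0], [0.025, 1.0, 0.0], [-0.0, 0.0, -1.0]]
wrist_force: [3.8, 2.0, 7.5]
gripper_width: 0.182
gripper_force: 30.0
```

```bash
cat > pots.py <<'E'
from h import *
import sys
for n in("top","side"):
    c=capture(n)
    hsv=cv2.cvtColor(c["frame"],cv2.COLOR_RGB2HSV)
    for r in masks_of("pot_a",c)[:4]:
        m=r["region"]; P=cloud(c)[m]; z=np.percentile(P[:,2],90)
        v,u=np.where(m)
        print(n,round(r["p"],2),np.round(r["xy"],1),m.sum(),"box",u.min(),u.max(),v.min(),v.max(),"ztop",round(z,3),"xy",np.round(P[P[:,2]>z-.012].mean(0)[:2]*1000,1))
    if len(sys.argv)>1: save(c,sys.argv[1]+n,tuple(map(int,sys.argv[2].split(","))) if n=="top" else tuple(map(int,sys.argv[3].split(","))),5)
E
python3 pots.py out 165,110,305,210 190,90,350,210
```

```text
top 0.63 [219.3 174. ] 64 box 217 225 169 177 ztop 0.038 xy [553.7  43.6]
top 0.58 [293.  201.3] 563 box 283 305 185 216 ztop 0.043 xy [ 419.5 -246. ]
side 0.39 [264.9 175.1] 105 box 262 271 171 182 ztop 0.03 xy [551.7  42.1]
side 0.33 [224.6 222.4] 154 box 209 241 214 227 ztop 0.011 xy [ 365.1 -100.2]
```

View pics/outtop.png

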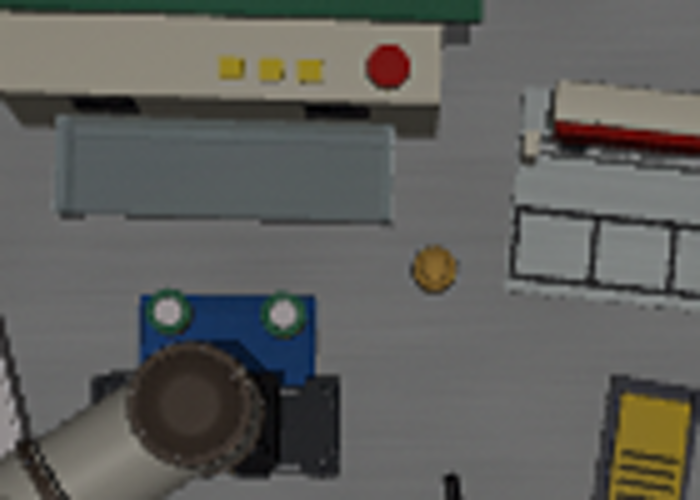

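Both pots rode out, at crop pixels (169,311) and (284,314), and nothing is left under the ledge. I'll release the scoop and rise.

Request:
drive_tool(
  rows=[
    [60, 0, 0, 0, 0, 0, 0],
    [60, 0, 0, 0, 0, 0, 0],
    [60, 0, 0, 0, 0, 0, 0],
    [60, 0, 0, 0, 0, 0, 0],
    [60, 0, 0, 5, 0, 0, 0],
  ],
)

```text
time_s: 11.72
tcp_pos: [0.4576, 0.0929, 0.0464]
ee_rot: [[-1.0, 0.026, -0.004], [0.026, 1.0, -0.002], [0.004, -0.002, -1.0]]
wrist_force: [-0.3, 0.4, 0.6]
gripper_width: 0.479
gripper_force: 0.0
```

Request:
drive_tool(
  rows=[
    [60, 0, 0, 20, 0, 0, 0],
    [60, 0, 0, 30, 0, 0, 0],
    [60, -20, 0, 30, 0, 0, 0],
    [60, -40, 0, 5, 0, 0, 0],
    [60, -40, 0, 0, 0, 0, 0],
  ],
)

```text
time_s: 12.13
tcp_pos: [0.3598, 0.0945, 0.1343]
ee_rot: [[-1.0, 0.027, 0.004], [0.027, 1.0, 0.003], [-0.004, 0.003, -1.0]]
wrist_force: [-1.7, 1.6, -0.3]
gripper_width: 0.6
gripper_force: 0.0
```

```bash
python3 - <<'E'
from h import *
print(sense()["joints"].round(1))
c=capture("top"); hsv=cv2.cvtColor(c["frame"],cv2.COLOR_RGB2HSV)
H,S=hsv[...,0],hsv[...,1]; W=np.zeros_like(H,bool); W[150:200,185:240]=1
f=c["frame"].astype(int)
g=(H>40)&(H<100)&(S>60)&W
w=(f.min(2)>130)&W
for nm,m in(("green",g),("white",w)):
    n,l,st,ce=cv2.connectedComponentsWithStats(m.astype(np.uint8))
    for i in range(1,n):
        if st[i,4]>4: print(nm,st[i],ce[i].round(1),(atz(c,*ce[i],.029)*1000).round(1))
b=(H>105)&(H<125)&(S>150)&W
v,u=np.where(b); P=np.array([atz(c,a,q,.004)[:2]*1000 for a,q in zip(u,v)],np.float32); print(cv2.minAreaRect(P))
d=capture("side")
for r in masks_of("pot_a",d)[:4]: 
    print("side",r["p"],r["xy"],(atz(d,*r["xy"],.018)*1000).round(1))
E
```

```text
[  40.2    4.1  -41.7    0.   -44.  -131.7]
green [194 168   9   9  38] [198.1 172. ] [557.1 136.1  29. ]
green [217 168   9  10  38] [221.1 172.5] [554.4  43.4  29. ]
white [196 170   5   5  20] [198.  171.9] [557.6 136.5  29. ]
white [219 171   5   4  16] [221.  172.5] [554.3  43.8  29. ]
((510.2304382324219, 90.19029235839844), (139.22349548339844, 123.07212829589844), 89.43909454345703)
side 0.53 [260.7, 157.9] [559.2 139.7  18. ]
```

Pots are at (557,136) and (554,44). I'm going to the nearer one.

Request:
drive_tool(
  rows=[
    [75, 37, -9.7, 0, 0, 0, 0],
    [75, 41, -10.5, 0, 0, 0, 0],
    [75, 41, -10.5, 0, 0, 0, 0],
    [75, 41, -10.5, 0, 0, 0, 0],
    [75, 36, -9.5, 0, 0, 0, 0],
  ],
)

```text
time_s: 12.7
tcp_pos: [0.5565, 0.0425, 0.1322]
ee_rot: [[-1.0, 0.026, 0.0], [0.026, 1.0, -0.0], [-0.0, -0.0, -1.0]]
wrist_force: [1.0, 1.4, 0.9]
gripper_width: 0.745
gripper_force: 0.0
```

Request:
drive_tool(
  rows=[
    [75, 0, 0, -20, 0, 0, 0],
    [75, 0, 0, -20, 0, 0, 0],
    [75, 0, 0, 0, 0, 0, 0],
  ],
)

```text
time_s: 12.95
tcp_pos: [0.5516, 0.0421, 0.088]
ee_rot: [[-1.0, 0.028, -0.009], [0.028, 1.0, -0.002], [0.009, -0.002, -1.0]]
wrist_force: [0.0, 0.5, -0.5]
gripper_width: 0.746
gripper_force: 0.0
```

Request:
drive_tool(
  rows=[
    [75, 0.5, 1, -25, 0, 0, 0],
    [75, 0, 0, -22, 0, 0, 0],
    [75, 0, 0, -12, 0, 0, 0],
    [75, 0, 0, 0, 0, 0, 0],
    [75, 0, 0, 0, 0, 0, 0],
  ],
)

```text
time_s: 13.37
tcp_pos: [0.5543, 0.0446, 0.0338]
ee_rot: [[-1.0, 0.025, -0.0], [0.025, 1.0, -0.001], [0.0, -0.001, -1.0]]
wrist_force: [0.9, -0.6, -0.5]
gripper_width: 0.747
gripper_force: 0.0
```

```bash
python3 - <<'E'
from h import *
print(sense()["tcp_pos"])
c=capture("side"); save(c,"gp2",(215,130,315,205),7)
E
```

```text
[0.55427851 0.04457393 0.0338245 ]
```

View pics/gp2.png

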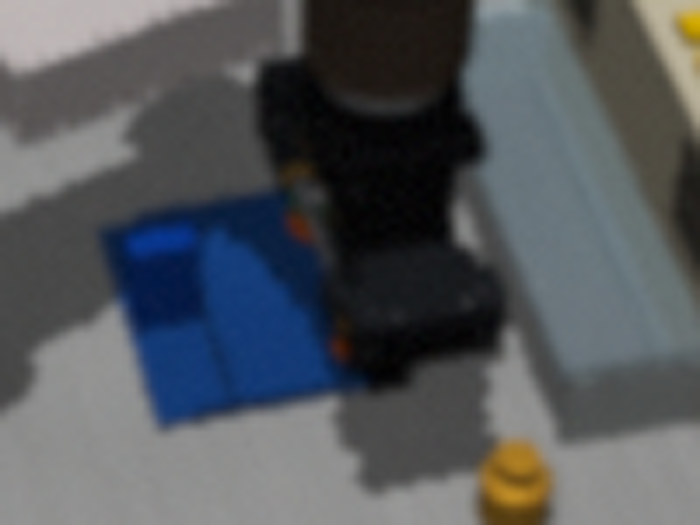

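The gripper straddles the pot, with orange visible at (343,345), and the other pot is at (300,225). I'll lower it a little and close.

Request:
drive_tool(
  rows=[
    [75, 0, 0, -4.5, 0, 0, 0],
    [0, 0, 0, 0, 0, 0, 0],
    [0, 0, 0, 0, 0, 0, 0],
    [0, 0, 0, 0, 0, 0, 0],
    [0, 0, 0, 0, 0, 0, 0],
  ],
)

```text
time_s: 13.83
tcp_pos: [0.5541, 0.0446, 0.0295]
ee_rot: [[-1.0, 0.025, 0.001], [0.025, 1.0, 0.0], [-0.001, 0.0, -1.0]]
wrist_force: [-0.4, 0.4, 0.0]
gripper_width: 0.531
gripper_force: 0.0
```

Request:
drive_tool(
  rows=[
    [0, 0, 0, 0, 0, 0, 0],
    [0, 0, 0, 0, 0, 0, 0],
    [0, 0, 0, 0, 0, 0, 0],
    [0, 0, 0, 0, 0, 0, 0],
  ],
)

```text
time_s: 14.17
tcp_pos: [0.554, 0.0446, 0.0293]
ee_rot: [[-1.0, 0.025, 0.0], [0.025, 1.0, 0.0], [-0.0, 0.0, -1.0]]
wrist_force: [0.2, -0.4, 2.0]
gripper_width: 0.403
gripper_force: 30.0
```

Request:
drive_tool(
  rows=[
    [0, 0, 0, 20, 0, 0, 0],
    [0, 0, 0, 40, 0, 0, 0],
    [0, 0, 0, 40, 0, 0, 0],
    [0, 4, -15.9, 0, 0, 0, -0.006],
    [0, 8.1, -31.9, 0, 0, 0, -0.012],
  ],
)

```text
time_s: 14.58
tcp_pos: [0.5677, -0.0012, 0.1324]
ee_rot: [[-0.999, 0.039, 0.007], [0.039, 0.999, 0.002], [-0.007, 0.002, -1.0]]
wrist_force: [-0.0, 0.4, -0.7]
gripper_width: 0.403
gripper_force: 30.0
```

Request:
drive_tool(
  rows=[
    [0, 8.1, -31.9, 0, 0, 0, -0.012],
    [0, 8.1, -31.9, 0, 0, 0, -0.012],
    [0, 8.1, -31.9, 0, 0, 0, -0.012],
    [0, 8.1, -31.9, 0, 0, 0, -0.012],
    [0, 8.1, -31.9, 0, 0, 0, -0.012],
  ],
)

```text
time_s: 15.0
tcp_pos: [0.6065, -0.1643, 0.1288]
ee_rot: [[-0.995, 0.104, -0.0], [0.104, 0.995, 0.0], [0.001, 0.0, -1.0]]
wrist_force: [0.8, 1.2, 0.5]
gripper_width: 0.406
gripper_force: 30.0
```

Request:
drive_tool(
  rows=[
    [0, 4, -16, -20, 0, 0, -0.006],
    [0, 0, 0, -30, 0, 0, 0],
    [0, 0, 0, 0, 0, 0, 0],
    [0, 0, 0, 0, 0, 0, 0],
  ],
)

```text
time_s: 15.33
tcp_pos: [0.6089, -0.1789, 0.0772]
ee_rot: [[-0.994, 0.109, -0.005], [0.109, 0.994, 0.0], [0.005, -0.0, -1.0]]
wrist_force: [1.4, 0.1, 0.6]
gripper_width: 0.402
gripper_force: 30.0
```

```bash
python3 - <<'E'
from h import *
s=sense();print(s["tcp_pos"],s["ee_rot"][:,1],s["gripper_width"],s["joints"].round(0))
# nest ridges: dark pixels in both views around the press, in press plane z=.009
for n in("top","side"):
    c=capture(n); m=masks_of("press",c)[0]["region"]; m=cv2.dilate(m.astype(np.uint8),np.ones((3,3)))>0
    C=cloud(c); d=(c["frame"].max(2)<70)&m&(C[...,2]<.03)
    v,u=np.where(d); P=np.array([atz(c,a,b,.009)[:2]*1000 for a,b in zip(u,v)],np.float32)
    P=P[(abs(P[:,0]-603)<50)&(abs(P[:,1]+243)<130)]
    print(n,len(P),cv2.minAreaRect(P))
save(c,"nest",(270,190,390,290),6)
E
```

```text
[ 0.608923   -0.17889021  0.07722813] [ 1.09484581e-01  9.93988434e-01 -3.45943586e-04] 0.4015058839358679 [ -2.  32.  -9.  -0. -49. -94.]
top 109 ((603.2776489257812, -240.50653076171875), (204.9056854248047, 61.169647216796875), 83.241943359375)
side 199 ((607.6094970703125, -242.81459045410156), (200.87826538085938, 69.86271667480469), 82.35224914550781)
```

View pics/nest.png

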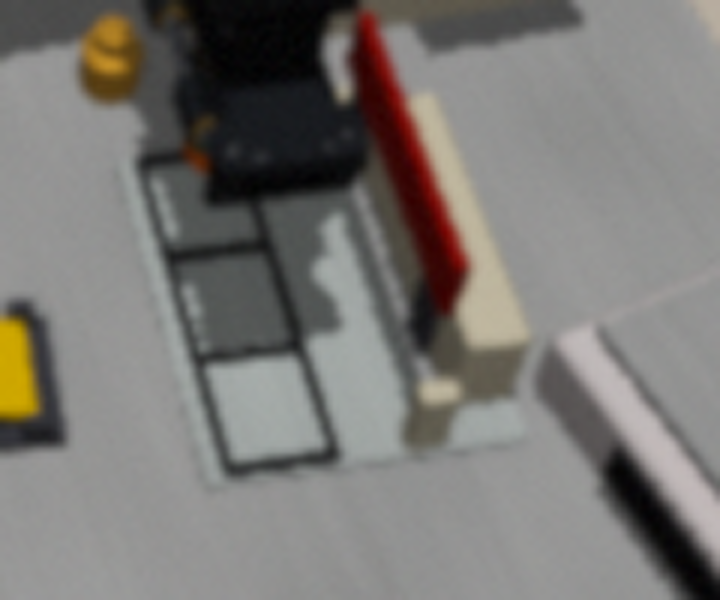

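```bash
python3 - <<'E'
from h import *
d=capture("side")
P=np.array([atz(d,270+u/6-.4,190+v/6-.4,.009)[:2]*1000 for u,v in[(145,158),(233,472),(338,455),(262,203),(299,352),(172,256),(203,357)]])
print(P.round(1)); print("nest0 centre", ((P[1]+P[2]+P[4]+P[6])/4).round(1),"nest1",P[3:].mean(0))
E
```

```text
[[ 589.3 -142.7]
 [ 564.8 -338.6]
 [ 619.4 -343.9]
 [ 640.7 -188.7]
 [ 623.7 -282.4]
 [ 580.9 -208.3]
 [ 574.3 -271.8]]
nest0 centre [ 595.5 -309.2] nest1 [ 604.88241035 -237.79275202]
```

Request:
drive_tool(
  rows=[
    [0, 0.5, 0, -20, 0, 0, 0],
    [0, 0, 0, -16, 0, 0, 0],
    [0, 0, 0, -8, 0, 0, 0],
    [0, 0, 0, 0, 0, 0, 0],
    [0, 0, 0, 0, 0, 0, 0],
  ],
)

```text
time_s: 16.0
tcp_pos: [0.6114, -0.1786, 0.0357]
ee_rot: [[-0.994, 0.108, 0.0], [0.108, 0.994, -0.0], [-0.001, -0.0, -1.0]]
wrist_force: [0.1, -0.5, -0.0]
gripper_width: 0.399
gripper_force: 30.0
```

Request:
drive_tool(
  rows=[
    [0, 0, 0, -4, 0, 0, 0],
    [0, 0, 0, -2, 0, 0, 0],
    [0, 0, 0, 0, 0, 0, 0],
  ],
)

```text
time_s: 16.25
tcp_pos: [0.6112, -0.1787, 0.0293]
ee_rot: [[-0.994, 0.109, 0.001], [0.109, 0.994, 0.0], [-0.001, 0.0, -1.0]]
wrist_force: [-0.2, 0.6, -0.5]
gripper_width: 0.407
gripper_force: 30.0
```

Request:
drive_tool(
  rows=[
    [62, 0, 0, -0.5, 0, 0, 0],
    [62, 0, 0, 0, 0, 0, 0],
    [62, 0, 0, 0, 0, 0, 0],
    [62, 0, 0, 0, 0, 0, 0],
    [62, 0, 0, 10, 0, 0, 0],
  ],
)

```text
time_s: 16.67
tcp_pos: [0.6095, -0.1786, 0.037]
ee_rot: [[-0.994, 0.11, -0.004], [0.11, 0.994, 0.001], [0.004, 0.0, -1.0]]
wrist_force: [0.1, 1.0, -1.5]
gripper_width: 0.605
gripper_force: 0.0
```

Request:
drive_tool(
  rows=[
    [62, 0, 0, 25, 0, 0, 0],
    [62, 0, 0, 35, 0, 0, 0],
    [62, 0, 0, 32, 0, 0, 0],
    [75, -3, 17.5, 0, 0, 0, 0],
    [75, -6, 35, 0, 0, 0, 0],
  ],
)

```text
time_s: 17.08
tcp_pos: [0.6041, -0.1282, 0.1343]
ee_rot: [[-0.994, 0.113, 0.008], [0.113, 0.994, -0.001], [-0.008, 0.0, -1.0]]
wrist_force: [1.6, 1.3, -0.5]
gripper_width: 0.697
gripper_force: 0.0
```

Request:
drive_tool(
  rows=[
    [75, -6, 35, 0, 0, 0, 0],
    [75, -6, 35, 0, 0, 0, 0],
    [75, -6, 35, 0, 0, 0, 0],
    [75, -6, 35, 0, 0, 0, 0],
    [75, -6, 35, 0, 0, 0, 0],
  ],
)

```text
time_s: 17.5
tcp_pos: [0.5717, 0.0503, 0.1317]
ee_rot: [[-0.994, 0.109, 0.001], [0.109, 0.994, 0.0], [-0.001, 0.0, -1.0]]
wrist_force: [0.4, 0.1, -0.7]
gripper_width: 0.746
gripper_force: 0.0
```

Request:
drive_tool(
  rows=[
    [75, -6, 35, 0, 0, 0, 0],
    [75, -6, 35, 0, 0, 0, 0],
    [75, -3, 17.5, 0, 0, 0, 0],
    [75, 0, 0, -30, 0, 0, 0],
    [75, 0, 0, 0, 0, 0, 0],
  ],
)

```text
time_s: 17.92
tcp_pos: [0.5542, 0.1367, 0.0976]
ee_rot: [[-0.994, 0.108, -0.006], [0.108, 0.994, -0.002], [0.006, -0.003, -1.0]]
wrist_force: [-0.6, -1.2, -0.9]
gripper_width: 0.75
gripper_force: 0.0
```

```bash
cat > gw.py <<'E'
from h import *
print(sense()["tcp_pos"],sense()["time_s"])
for n in("top","side"):
    c=capture(n); hsv=cv2.cvtColor(c["frame"],cv2.COLOR_RGB2HSV); H,S=hsv[...,0],hsv[...,1]; f=c["frame"].astype(int); C=cloud(c)
    m=((H>40)&(H<95)&(S>60)) if n=="top" else ((H>1)&(H<16)&(S>120)&(f[...,0]>90))
    m&=(C[...,2]<.05)&(C[...,0]>.33)&(C[...,0]<.72)&(C[...,1]<.52)&(C[...,1]>-.38)
    k,l,st,ce=cv2.connectedComponentsWithStats(m.astype(np.uint8))
    for i in range(1,k):
        if st[i,4]>8: print(n,st[i],ce[i].round(1),(atz(c,*ce[i],.029 if n=="top" else .014)*1000).round(1),"z",np.median(C[l==i][:,2]).round(3))
    for r in masks_of("pot_a",c)[:3]: print(n,"net",round(r["p"],2),r["xy"],r["region"].sum(),(atz(c,*r["xy"],.022)*1000).round(1))
E
python3 gw.py
```

```text
[0.55417942 0.13673522 0.09760743] 17.9167
top [272 154   9   9  33] [276.4 157.9] [ 611.4 -181.4   29. ] z 0.032
top net 0.43 [276.7, 157.9] 67 [ 612.5 -183.1   22. ]
side [300 225   9   3  10] [303.8 226.5] [ 604.4 -195.    14. ] z 0.013
side net 0.56 [261.8, 157.6] 57 [562.3 136.3  22. ]
side net 0.45 [249.8, 175.3] 1043 [494.5  61.4  22. ]
```

Request:
drive_tool(
  rows=[
    [75, 1, 0, -25, 0, 0, 0],
    [75, 0, 0, -25, 0, 0, 0],
    [75, 0, 0, -14, 0, 0, 0],
    [75, 0, 0, 0, 0, 0, 0],
    [75, 0, 0, 0, 0, 0, 0],
  ],
)

```text
time_s: 18.53
tcp_pos: [0.5587, 0.1357, 0.0372]
ee_rot: [[-0.994, 0.11, 0.0], [0.11, 0.994, -0.0], [-0.0, -0.0, -1.0]]
wrist_force: [0.3, -0.8, 0.7]
gripper_width: 0.749
gripper_force: 0.0
```

Request:
drive_tool(
  rows=[
    [75, -1, 0.3, -7.5, 0, 0, 0],
    [0, 0, 0, 0, 0, 0, 0],
    [0, 0, 0, 0, 0, 0, 0],
    [0, 0, 0, 0, 0, 0, 0],
    [0, 0, 0, 0, 0, 0, 0],
  ],
)

```text
time_s: 18.95
tcp_pos: [0.5574, 0.1367, 0.0297]
ee_rot: [[-0.994, 0.109, 0.001], [0.109, 0.994, 0.0], [-0.001, 0.001, -1.0]]
wrist_force: [0.4, 0.4, 0.1]
gripper_width: 0.529
gripper_force: 0.0
```

Request:
drive_tool(
  rows=[
    [0, 0, 0, 0, 0, 0, 0],
    [0, 0, 0, 0, 0, 0, 0],
    [0, 0, 0, 0, 0, 0, 0],
    [0, 0, 0, 0, 0, 0, 0],
  ],
)

```text
time_s: 19.28
tcp_pos: [0.5572, 0.1367, 0.0294]
ee_rot: [[-0.994, 0.109, 0.001], [0.109, 0.994, 0.0], [-0.0, 0.0, -1.0]]
wrist_force: [-1.3, 0.5, 3.1]
gripper_width: 0.402
gripper_force: 30.0
```

Request:
drive_tool(
  rows=[
    [0, 0, 0, 20, 0, 0, 0],
    [0, 0, 0, 40, 0, 0, 0],
    [0, 0, 0, 40, 0, 0, 0],
    [0, 1.5, -17, 0, 0, 0, 0],
    [0, 3, -34, 0, 0, 0, 0],
  ],
)

```text
time_s: 19.7
tcp_pos: [0.5635, 0.0881, 0.1323]
ee_rot: [[-0.995, 0.104, 0.007], [0.104, 0.995, 0.003], [-0.007, 0.004, -1.0]]
wrist_force: [1.0, -0.7, -1.3]
gripper_width: 0.403
gripper_force: 30.0
```

Request:
drive_tool(
  rows=[
    [0, 3, -35, 0, 0, 0, 0],
    [0, 3, -35, 0, 0, 0, 0],
    [0, 3, -35, 0, 0, 0, 0],
    [0, 3, -35, 0, 0, 0, 0],
    [0, 3, -35, 0, 0, 0, 0],
  ],
)

```text
time_s: 20.12
tcp_pos: [0.5762, -0.091, 0.1289]
ee_rot: [[-0.994, 0.109, -0.0], [0.109, 0.994, 0.0], [0.0, 0.0, -1.0]]
wrist_force: [0.4, 0.4, 0.2]
gripper_width: 0.406
gripper_force: 30.0
```

Request:
drive_tool(
  rows=[
    [0, 3, -35, 0, 0, 0, 0],
    [0, 3, -35, 0, 0, 0, 0],
    [0, 3, -35, 0, 0, 0, 0],
    [0, 3, -35, 0, 0, 0, 0],
    [0, 3, -35, 0, 0, 0, 0],
  ],
)

```text
time_s: 20.53
tcp_pos: [0.5911, -0.2661, 0.1287]
ee_rot: [[-0.994, 0.109, -0.001], [0.109, 0.994, 0.0], [0.001, 0.0, -1.0]]
wrist_force: [-0.2, -0.1, -1.1]
gripper_width: 0.401
gripper_force: 30.0
```

Request:
drive_tool(
  rows=[
    [0, 3, -29, 0, 0, 0, 0],
    [0, 1.3, -15, 0, 0, 0, 0],
    [0, 0, 0, -25, 0, 0, 0],
    [0, 0, 0, -25, 0, 0, 0],
    [0, 0, 0, 0, 0, 0, 0],
  ],
)

```text
time_s: 20.95
tcp_pos: [0.592, -0.3071, 0.0732]
ee_rot: [[-0.994, 0.111, -0.01], [0.111, 0.994, 0.005], [0.011, 0.004, -1.0]]
wrist_force: [-1.3, 0.4, -1.4]
gripper_width: 0.401
gripper_force: 30.0
```

Request:
drive_tool(
  rows=[
    [0, 0, 0, -20, 0, 0, 0],
    [0, 0, 0, -16, 0, 0, 0],
    [0, 0, 0, -8, 0, 0, 0],
    [0, 0, 0, 0, 0, 0, 0],
    [0, 0, 0, 0, 0, 0, 0],
  ],
)

```text
time_s: 21.37
tcp_pos: [0.5962, -0.3082, 0.0357]
ee_rot: [[-0.994, 0.108, 0.0], [0.108, 0.994, -0.0], [-0.0, -0.0, -1.0]]
wrist_force: [0.7, -0.2, 0.1]
gripper_width: 0.403
gripper_force: 30.0
```

Request:
drive_tool(
  rows=[
    [0, 0, 0, -4, 0, 0, 0],
    [0, 0, 0, -2.5, 0, 0, 0],
    [0, 0, 0, 0, 0, 0, 0],
    [62, 0, 0, 0, 0, 0, 0],
    [62, 0, 0, 0, 0, 0, 0],
  ],
)

```text
time_s: 21.78
tcp_pos: [0.5959, -0.3085, 0.029]
ee_rot: [[-0.994, 0.109, 0.0], [0.109, 0.994, -0.0], [-0.001, -0.0, -1.0]]
wrist_force: [0.1, -0.3, -0.4]
gripper_width: 0.483
gripper_force: 0.0
```

Request:
drive_tool(
  rows=[
    [62, 0, 0, 0, 0, 0, 0],
    [62, 0, 0, 0, 0, 0, 0],
    [62, 0, 0, 10, 0, 0, 0],
    [62, 0, 0, 30, 0, 0, 0],
    [62, 0, 0, 35, 0, 0, 0],
  ],
)

```text
time_s: 22.2
tcp_pos: [0.5941, -0.308, 0.1023]
ee_rot: [[-0.994, 0.109, -0.006], [0.109, 0.994, 0.002], [0.006, 0.001, -1.0]]
wrist_force: [0.0, -0.2, 0.5]
gripper_width: 0.617
gripper_force: 0.0
```

Request:
drive_tool(
  rows=[
    [0, -20, 6, 25, 0, 0, 0],
    [0, -36, 12, 0, 0, 0, 0],
    [0, -36, 12, 0, 0, 0, 0],
    [0, -36, 12, 0, 0, 0, 0],
    [0, -36, 12, 0, 0, 0, 0],
  ],
)

```text
time_s: 22.62
tcp_pos: [0.4302, -0.254, 0.1294]
ee_rot: [[-0.994, 0.109, 0.001], [0.109, 0.994, -0.0], [-0.001, -0.0, -1.0]]
wrist_force: [0.2, 0.6, 0.4]
gripper_width: 0.327
gripper_force: 0.0
```

Request:
drive_tool(
  rows=[
    [0, -16, 6, -20, 0, 0, 0],
    [0, 0, 0, -20, 0, 0, 0],
    [0, 0, 0, 0, 0, 0, 0],
    [0, 0, 0, 0, 0, 0, 0],
    [0, 0, 0, 0, 0, 0, 0],
  ],
)

```text
time_s: 23.03
tcp_pos: [0.4174, -0.2489, 0.0897]
ee_rot: [[-0.994, 0.108, 0.002], [0.108, 0.994, -0.001], [-0.002, -0.001, -1.0]]
wrist_force: [0.3, -0.5, 0.3]
gripper_width: 0.022
gripper_force: 0.0
```

```bash
python3 gw.py; python3 - <<'E'
from h import *
d=capture("side"); c=capture("top"); hsv=cv2.cvtColor(d["frame"],cv2.COLOR_RGB2HSV)
print(px(d,[.416,-.248,.038]))
a=cv2.resize(d["frame"][200:290,215:385],None,fx=4.5,fy=4,interpolation=cv2.INTER_CUBIC)
b=cv2.resize(c["frame"][140:200,260:345],None,fx=9,fy=4,interpolation=cv2.INTER_CUBIC)
cv2.imwrite("pics/tr.png",np.vstack([a,b])[:600,:,::-1])
E
```

```text
[ 0.41737304 -0.24894348  0.08972772] 23.0333
top [272 154   9   9  32] [276.3 158. ] [ 611.1 -181.    29. ] z 0.029
top [304 157   9   9  37] [308.1 161.3] [ 596.4 -310.    29. ] z 0.031
top net 0.63 [87.2, 204.8] 520 [429.8 582.9  22. ]
top net 0.48 [307.3, 158.3] 70 [ 609.7 -307.9   22. ]
side [300 225   8   3   9] [303.3 226.6] [ 602.9 -194.8   14. ] z 0.013
side [310 259   9   4  11] [313.6 261.3] [ 587.1 -323.1   14. ] z 0.013
side net 0.68 [303.7, 220.2] 109 [ 610.1 -176.5   22. ]
side net 0.67 [316.4, 255.7] 123 [ 599.7 -311.4   22. ]
side net 0.44 [266.0, 260.0] 392 [ 447.7 -284.4   22. ]
[252.59214605 249.53221031]
```

View pics/tr.png

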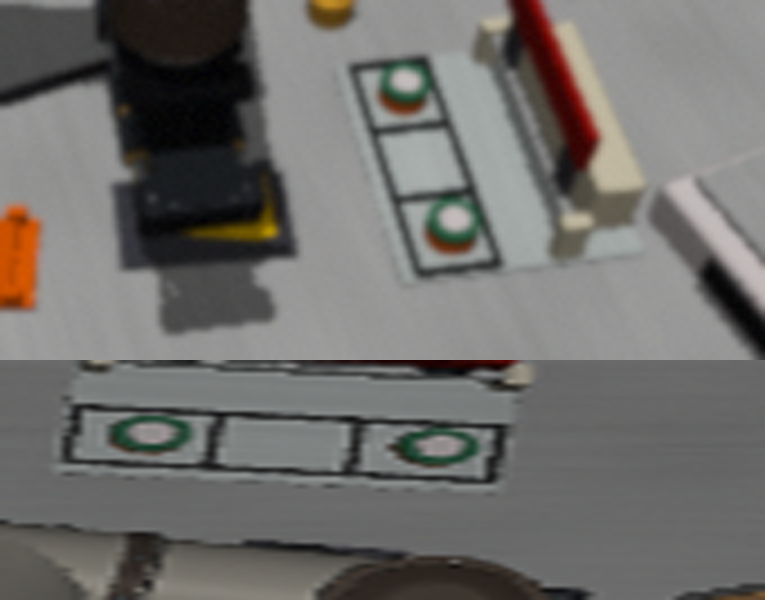

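Both pots stand flat inside their nests, at (405,85) and (452,222). Now I'll press the treadle.

Request:
drive_tool(
  rows=[
    [0, 0, 0, -15, 0, 0, 0],
    [0, 0, 0, -13, 0, 0, 0],
    [0, 0, 0, -6, 0, 0, 0],
    [0, 0, 0, -6, 0, 0, 0],
    [0, 0, 0, -6, 0, 0, 0],
  ],
)

```text
time_s: 23.75
tcp_pos: [0.4143, -0.2483, 0.0426]
ee_rot: [[-0.994, 0.109, -0.004], [0.109, 0.994, 0.001], [0.004, 0.0, -1.0]]
wrist_force: [-5.1, 1.8, 7.5]
gripper_width: 0.007
gripper_force: 3.7
```

Request:
drive_tool(
  rows=[
    [0, 0, 0, -4, 0, 0, 0],
    [0, 0, 0, -3, 0, 0, 0],
    [0, 0, 0, -1, 0, 0, 0],
    [0, 0, 0, 0, 0, 0, 0],
  ],
)

```text
time_s: 24.08
tcp_pos: [0.4138, -0.2482, 0.0362]
ee_rot: [[-0.994, 0.108, -0.005], [0.108, 0.994, 0.001], [0.005, 0.0, -1.0]]
wrist_force: [-8.0, 4.0, 18.9]
gripper_width: 0.008
gripper_force: 9.4
```

Request:
drive_tool(
  rows=[
    [0, 0, 0, -1, 0, 0, 0],
    [0, 0, 0, -1, 0, 0, 0],
    [0, 0, 0, 0, 0, 0, 0],
    [0, 0, 0, 0, 0, 0, 0],
    [0, 0, 0, 0, 0, 0, 0],
  ],
)

```text
time_s: 24.5
tcp_pos: [0.4138, -0.2483, 0.036]
ee_rot: [[-0.994, 0.108, -0.005], [0.108, 0.994, 0.0], [0.004, -0.0, -1.0]]
wrist_force: [-10.9, 5.5, 34.0]
gripper_width: 0.006
gripper_force: 16.7
```

```bash
python3 - <<'E'
from h import *
d=capture("side"); C=cloud(d)
save(d,"pressed",(215,190,385,290),4.5)
E
```

```text
(no output)
```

View pics/pressed.png

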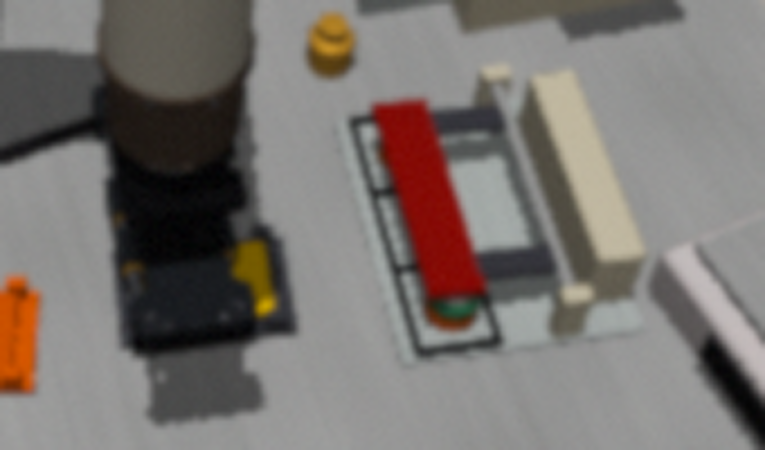

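The red head is down over both pots and the treadle is on its stop, at z 36 mm with 34 N. I'll let it up.

Request:
drive_tool(
  rows=[
    [0, 0, 0, 4, 0, 0, 0],
    [0, 0, 0, 8, 0, 0, 0],
    [0, 0, 0, 10, 0, 0, 0],
    [0, 0, 0, 25, 0, 0, 0],
    [62, 0, 0, 40, 0, 0, 0],
  ],
)

```text
time_s: 24.97
tcp_pos: [0.4137, -0.2477, 0.1179]
ee_rot: [[-0.994, 0.11, -0.007], [0.11, 0.994, 0.002], [0.008, 0.002, -1.0]]
wrist_force: [1.4, -0.5, -0.5]
gripper_width: 0.034
gripper_force: 0.0
```

Request:
drive_tool(
  rows=[
    [62, 0, 0, 20, 0, 0, 0],
    [62, 0, 0, 0, 0, 0, 0],
    [62, 0, 0, 0, 0, 0, 0],
    [62, 0, 0, 0, 0, 0, 0],
  ],
)

```text
time_s: 25.3
tcp_pos: [0.4153, -0.2482, 0.139]
ee_rot: [[-0.994, 0.109, -0.001], [0.109, 0.994, 0.001], [0.001, 0.001, -1.0]]
wrist_force: [-1.0, 0.2, -0.2]
gripper_width: 0.303
gripper_force: 0.0
```

```bash
python3 gw.py; python3 - <<'E'
from h import *
d=capture("side");C=cloud(d)
f=cv2.cvtColor(d["frame"],cv2.COLOR_RGB2HSV)
m=((f[...,0]<8)|(f[...,0]>172))&(f[...,1]>150)&(abs(C[...,0]-.66)<.12)&(abs(C[...,1]+.25)<.13); print("red head z max",np.percentile(C[m][:,2],[5,95]))
E
```

```text
[ 0.41530663 -0.24819306  0.13903312] 25.3
top [272 154   9   9  33] [276.4 158.1] [ 610.9 -181.3   29. ] z 0.03
top [304 157   9   9  38] [308.  161.2] [ 596.7 -309.7   29. ] z 0.029
top net 0.6 [274.7, 159.1] 62 [ 607.7 -174.9   22. ]
top net 0.48 [307.6, 159.4] 71 [ 605.2 -309.1   22. ]
top net 0.3 [112.3, 158.9] 239 [614.7 483.7  22. ]
side [300 225   8   3  10] [303.3 226.5] [ 602.8 -194.5   14. ] z 0.012
side [310 259   8   4  10] [313.2 261.2] [ 585.9 -322.5   14. ] z 0.013
side net 0.69 [302.3, 221.5] 123 [ 603.9 -180.1   22. ]
side net 0.64 [316.4, 255.5] 146 [ 599.9 -310.8   22. ]
side net 0.5 [261.5, 257.4] 739 [ 437.2 -272.3   22. ]
red head z max [0.10360307 0.13662706]
```

Request:
drive_tool(
  rows=[
    [62, 20, -6.5, 0, 0, 0, 0],
    [62, 36, -12, 0, 0, 0, 0],
    [62, 36, -12, 0, 0, 0, 0],
    [62, 36, -12, 0, 0, 0, 0],
    [62, 36, -12, 0, 0, 0, 0],
  ],
)

```text
time_s: 25.97
tcp_pos: [0.5811, -0.3034, 0.1386]
ee_rot: [[-0.994, 0.109, -0.001], [0.109, 0.994, 0.0], [0.001, 0.0, -1.0]]
wrist_force: [1.1, 0.1, -0.8]
gripper_width: 0.615
gripper_force: 0.0
```

Request:
drive_tool(
  rows=[
    [62, 17, -6, 0, 0, 0, 0],
    [62, 0, 0, -25, 0, 0, 0],
    [62, 0, 0, -35, 0, 0, 0],
    [62, 0, 0, 0, 0, 0, 0],
    [62, 0, 0, 0, 0, 0, 0],
  ],
)

```text
time_s: 26.38
tcp_pos: [0.5951, -0.3086, 0.0768]
ee_rot: [[-0.994, 0.109, -0.007], [0.109, 0.994, 0.001], [0.007, 0.001, -1.0]]
wrist_force: [-0.7, 0.1, -0.1]
gripper_width: 0.618
gripper_force: 0.0
```

Request:
drive_tool(
  rows=[
    [62, -1, 0, -20, 0, 0, 0],
    [62, 0, 0, -20, 0, 0, 0],
    [62, 0, 0, -8, 0, 0, 0],
    [62, 0, 0, 0, 0, 0, 0],
    [62, 0, 0, 0, 0, 0, 0],
  ],
)

```text
time_s: 26.8
tcp_pos: [0.5966, -0.3093, 0.033]
ee_rot: [[-0.994, 0.108, 0.002], [0.108, 0.994, -0.001], [-0.002, -0.001, -1.0]]
wrist_force: [0.1, -0.7, -0.1]
gripper_width: 0.622
gripper_force: 0.0
```

Request:
drive_tool(
  rows=[
    [0, 0, 0, 0, 0, 0, 0],
    [0, 0, 0, 0, 0, 0, 0],
    [0, 0, 0, 0, 0, 0, 0],
    [0, 0, 0, 0, 0, 0, 0],
    [0, 0, 0, 0, 0, 0, 0],
  ],
)

```text
time_s: 27.22
tcp_pos: [0.5963, -0.3091, 0.0326]
ee_rot: [[-0.994, 0.109, 0.001], [0.109, 0.994, -0.001], [-0.001, -0.0, -1.0]]
wrist_force: [-0.9, 0.7, 3.7]
gripper_width: 0.405
gripper_force: 30.0
```

Request:
drive_tool(
  rows=[
    [0, 0, 0, 0, 0, 0, 0],
    [0, 0, 0, 0, 0, 0, 0],
  ],
)

```text
time_s: 27.38
tcp_pos: [0.5963, -0.309, 0.0325]
ee_rot: [[-0.994, 0.109, 0.001], [0.109, 0.994, -0.001], [-0.001, -0.0, -1.0]]
wrist_force: [-0.8, 1.2, 5.1]
gripper_width: 0.401
gripper_force: 30.0
```

Request:
drive_tool(
  rows=[
    [0, 0, 0, 20, 0, 0, 0],
    [0, 0, 0, 40, 0, 0, 0],
    [0, 0, 0, 40, 0, 0, 0],
    [0, 0, 0, 20, 0, 0, 0],
    [0, -3.5, 18, 0, 0, 0, 0.01],
  ],
)

```text
time_s: 27.8
tcp_pos: [0.5957, -0.2941, 0.1578]
ee_rot: [[-0.995, 0.1, 0.012], [0.1, 0.995, -0.005], [-0.012, -0.004, -1.0]]
wrist_force: [0.6, 0.6, -0.3]
gripper_width: 0.401
gripper_force: 30.0
```

Request:
drive_tool(
  rows=[
    [0, -7, 36, 0, 0, 0, 0.016],
    [0, -7, 36, 0, 0, 0, 0.016],
    [0, -7, 36, 0, 0, 0, 0.016],
    [0, -7, 36, 0, 0, 0, 0.016],
    [0, -7, 36, 0, 0, 0, 0.016],
  ],
)

```text
time_s: 28.22
tcp_pos: [0.5563, -0.1095, 0.151]
ee_rot: [[-1.0, 0.019, -0.001], [0.019, 1.0, 0.0], [0.001, 0.0, -1.0]]
wrist_force: [1.0, 0.5, -0.5]
gripper_width: 0.403
gripper_force: 30.0
```

Request:
drive_tool(
  rows=[
    [0, -7, 36, 0, 0, 0, 0.016],
    [0, -7, 36, 0, 0, 0, 0.016],
    [0, -7, 36, 0, 0, 0, 0.016],
    [0, -7, 36, 0, 0, 0, 0.016],
    [0, -7, 36, 0, 0, 0, 0.016],
  ],
)

```text
time_s: 28.63
tcp_pos: [0.5214, 0.0706, 0.1512]
ee_rot: [[-0.998, -0.061, -0.001], [-0.061, 0.998, -0.0], [0.001, 0.0, -1.0]]
wrist_force: [0.8, 0.5, -0.7]
gripper_width: 0.402
gripper_force: 30.0
```

Request:
drive_tool(
  rows=[
    [0, -7, 36, 0, 0, 0, 0.016],
    [0, -7, 36, 0, 0, 0, 0.016],
    [0, -7, 36, 0, 0, 0, 0.016],
    [0, -7, 36, 0, 0, 0, 0.016],
    [0, -7, 36, 0, 0, 0, 0.016],
  ],
)

```text
time_s: 29.05
tcp_pos: [0.4863, 0.2506, 0.1512]
ee_rot: [[-0.99, -0.141, -0.001], [-0.141, 0.99, -0.0], [0.001, -0.0, -1.0]]
wrist_force: [0.4, 0.1, -0.7]
gripper_width: 0.402
gripper_force: 30.0
```

Request:
drive_tool(
  rows=[
    [0, -7, 36, 0, 0, 0, 0.016],
    [0, -7, 36, 0, 0, 0, 0.016],
    [0, -7, 36, 0, 0, 0, 0.016],
    [0, -7, 36, 0, 0, 0, 0.016],
    [0, -4, 20, 0, 0, 0, 0.016],
  ],
)

```text
time_s: 29.47
tcp_pos: [0.4544, 0.4165, 0.1509]
ee_rot: [[-0.975, -0.222, 0.0], [-0.222, 0.975, 0.001], [-0.0, 0.0, -1.0]]
wrist_force: [0.3, 0.3, 0.2]
gripper_width: 0.399
gripper_force: 30.0
```

```bash
python3 - <<'E'
from h import *
s=sense(); print(s["tcp_pos"],s["joints"].round(0),s["gripper_width"])
c=capture("side"); C=cloud(c)
m=masks_of("crate",c)[0]["region"]&(C[...,2]>.045)&(C[...,2]<.065)
P=(C[m][:,:2]*1000).astype(np.float32); print(len(P),cv2.minAreaRect(P))
c=capture("top"); C=cloud(c); m=(masks_of("crate",c) or [dict(region=0*C[...,0]>1)])[0]["region"]
P=(C[m&(C[...,2]<.075)][:,:2]*1000).astype(np.float32); print(len(P),cv2.minAreaRect(P))
E
```

```text
[0.45435951 0.41645584 0.15089992] [  58.   25.   -8.   -0.  -57. -135.] 0.39913161868663444Traceback (most recent call last):
  File "<stdin>", line 4, in <module>
IndexError: list index out of range
```

Request:
drive_tool(
  rows=[
    [0, 0, -6, -30, 0, 0, 0],
    [0, 0, 0, -35, 0, 0, 0],
    [0, 0, 0, -25, 0, 0, 0],
    [0, 0, 0, -15, 0, 0, 0],
    [0, 0, 0, -6, 0, 0, 0],
  ],
)

```text
time_s: 29.98
tcp_pos: [0.4541, 0.4042, 0.0372]
ee_rot: [[-0.976, -0.217, -0.004], [-0.217, 0.976, -0.005], [0.005, -0.004, -1.0]]
wrist_force: [0.3, -0.8, -1.3]
gripper_width: 0.4
gripper_force: 30.0
```

Request:
drive_tool(
  rows=[
    [0, 0, 0, -3, 0, 0, 0],
    [0, 0, 0, 0, 0, 0, 0],
    [0, 0, 0, 0, 0, 0, 0],
  ],
)

```text
time_s: 30.23
tcp_pos: [0.456, 0.4075, 0.0387]
ee_rot: [[-0.976, -0.219, 0.001], [-0.219, 0.976, 0.002], [-0.002, 0.001, -1.0]]
wrist_force: [0.2, 1.6, 0.1]
gripper_width: 0.402
gripper_force: 30.0
```

Request:
drive_tool(
  rows=[
    [0, 0, 0, -2, 0, 0, 0],
    [0, 0, 0, -2, 0, 0, 0],
    [0, 0, 0, 0, 0, 0, 0],
  ],
)

```text
time_s: 30.48
tcp_pos: [0.4558, 0.4077, 0.0345]
ee_rot: [[-0.976, -0.219, 0.001], [-0.219, 0.976, 0.002], [-0.002, 0.001, -1.0]]
wrist_force: [0.5, -0.3, 1.0]
gripper_width: 0.407
gripper_force: 30.0
```

Request:
drive_tool(
  rows=[
    [62, 0, 0, 0, 0, 0, 0],
    [62, 0, 0, 0, 0, 0, 0],
    [62, 0, 0, 0, 0, 0, 0],
    [62, 0, 0, 0, 0, 0, 0],
    [62, 0, 0, 10, 0, 0, 0],
  ],
)

```text
time_s: 30.9
tcp_pos: [0.4543, 0.4058, 0.0418]
ee_rot: [[-0.976, -0.218, -0.003], [-0.218, 0.976, -0.004], [0.004, -0.003, -1.0]]
wrist_force: [0.0, -0.1, 0.2]
gripper_width: 0.605
gripper_force: 0.0
```

Request:
drive_tool(
  rows=[
    [62, 0, 0, 30, 0, 0, 0],
    [62, 0, 0, 40, 0, 0, 0],
    [62, 0, 0, 35, 0, 0, 0],
    [62, 5, -18, 0, 0, 0, -0.01],
    [62, 9, -35, 0, 0, 0, -0.02],
  ],
)

```text
time_s: 31.32
tcp_pos: [0.4705, 0.3575, 0.1523]
ee_rot: [[-0.981, -0.193, 0.006], [-0.193, 0.981, 0.007], [-0.007, 0.006, -1.0]]
wrist_force: [0.1, -1.2, -0.9]
gripper_width: 0.616
gripper_force: 0.0
```

Request:
drive_tool(
  rows=[
    [62, 9.4, -35, 0, 0, 0, -0.02],
    [62, 9.4, -35, 0, 0, 0, -0.02],
    [62, 9.4, -35, 0, 0, 0, -0.02],
    [62, 9.4, -35, 0, 0, 0, -0.02],
    [62, 9.4, -35, 0, 0, 0, -0.02],
  ],
)

```text
time_s: 31.73
tcp_pos: [0.5164, 0.1773, 0.1492]
ee_rot: [[-0.996, -0.09, 0.001], [-0.09, 0.996, 0.0], [-0.001, 0.0, -1.0]]
wrist_force: [0.9, 0.5, 0.4]
gripper_width: 0.623
gripper_force: 0.0
```

Request:
drive_tool(
  rows=[
    [62, 9.4, -35, 0, 0, 0, -0.02],
    [62, 9.4, -35, 0, 0, 0, -0.02],
    [62, 9.4, -35, 0, 0, 0, -0.02],
    [62, 9.4, -35, 0, 0, 0, -0.02],
    [62, 9.4, -35, 0, 0, 0, -0.02],
  ],
)

```text
time_s: 32.15
tcp_pos: [0.5635, 0.0022, 0.1493]
ee_rot: [[-1.0, 0.01, 0.001], [0.01, 1.0, 0.0], [-0.001, 0.0, -1.0]]
wrist_force: [-0.2, -0.1, -0.0]
gripper_width: 0.622
gripper_force: 0.0
```

Request:
drive_tool(
  rows=[
    [62, 9.4, -35, 0, 0, 0, -0.02],
    [62, 9.4, -35, 0, 0, 0, -0.02],
    [62, 9.4, -35, 0, 0, 0, -0.02],
    [62, 9.4, -35, 0, 0, 0, -0.02],
    [62, 5, -18, 0, 0, 0, -0.02],
  ],
)

```text
time_s: 32.57
tcp_pos: [0.6063, -0.1576, 0.149]
ee_rot: [[-0.994, 0.113, 0.001], [0.113, 0.994, -0.001], [-0.001, -0.001, -1.0]]
wrist_force: [0.9, 0.4, -0.6]
gripper_width: 0.619
gripper_force: 0.0
```

```bash
python3 gw.py
```

```text
[ 0.60630079 -0.15761846  0.14896239] 32.5667
top [127 194   9   8  36] [131.2 197.6] [456.6 405.1  29. ] z 0.032
side [215 121   7   3   9] [217.8 121.9] [450.5 390.8  14. ] z 0.015
side [301 226   7   3  13] [303.8 227.2] [ 603.4 -197.4   14. ] z 0.011
```

Request:
drive_tool(
  rows=[
    [62, 4.5, -20.5, 0, 0, 0, 0],
    [62, 0, 0, -30, 0, 0, 0],
    [62, 0, 0, -35, 0, 0, 0],
    [62, 0, 0, 0, 0, 0, 0],
    [62, 0, 0, 0, 0, 0, 0],
  ],
)

```text
time_s: 33.18
tcp_pos: [0.6091, -0.1733, 0.0824]
ee_rot: [[-0.994, 0.107, -0.005], [0.107, 0.994, -0.0], [0.005, -0.001, -1.0]]
wrist_force: [1.2, -0.6, 0.5]
gripper_width: 0.621
gripper_force: 0.0
```

Request:
drive_tool(
  rows=[
    [62, 0, 0, -20, 0, 0, 0],
    [62, 0, 0, -20, 0, 0, 0],
    [62, 0, 0, -10, 0, 0, 0],
    [62, 0, 0, 0, 0, 0, 0],
    [62, 0, 0, 0, 0, 0, 0],
  ],
)

```text
time_s: 33.6
tcp_pos: [0.6113, -0.1742, 0.035]
ee_rot: [[-0.994, 0.108, 0.002], [0.108, 0.994, -0.001], [-0.002, -0.0, -1.0]]
wrist_force: [-0.6, 0.2, 0.3]
gripper_width: 0.619
gripper_force: 0.0
```

Request:
drive_tool(
  rows=[
    [62, 0, -5, -2.5, 0, 0, 0],
    [62, 0, 0, 0, 0, 0, 0],
    [0, 0, 0, 0, 0, 0, 0],
    [0, 0, 0, 0, 0, 0, 0],
    [0, 0, 0, 0, 0, 0, 0],
  ],
)

```text
time_s: 34.02
tcp_pos: [0.6106, -0.1796, 0.0316]
ee_rot: [[-0.994, 0.109, 0.001], [0.109, 0.994, -0.0], [-0.001, 0.0, -1.0]]
wrist_force: [0.3, -0.3, -0.4]
gripper_width: 0.476
gripper_force: 0.0
```

Request:
drive_tool(
  rows=[
    [0, 0, 0, 0, 0, 0, 0],
    [0, 0, 0, 0, 0, 0, 0],
    [0, 0, 0, 0, 0, 0, 0],
    [0, 0, 0, 0, 0, 0, 0],
  ],
)

```text
time_s: 34.35
tcp_pos: [0.6105, -0.1795, 0.0313]
ee_rot: [[-0.994, 0.109, 0.0], [0.109, 0.994, -0.0], [-0.0, -0.0, -1.0]]
wrist_force: [-0.0, 0.2, 2.2]
gripper_width: 0.402
gripper_force: 30.0
```

Request:
drive_tool(
  rows=[
    [0, 0, 0, 20, 0, 0, 0],
    [0, 0, 0, 40, 0, 0, 0],
    [0, 0, 0, 40, 0, 0, 0],
    [0, 0, 0, 20, 0, 0, 0],
    [0, -4.6, 17.5, 0, 0, 0, 0.02],
  ],
)

```text
time_s: 34.77
tcp_pos: [0.6097, -0.1641, 0.1574]
ee_rot: [[-0.996, 0.09, 0.012], [0.09, 0.996, -0.002], [-0.013, -0.001, -1.0]]
wrist_force: [0.9, -0.0, 0.7]
gripper_width: 0.404
gripper_force: 30.0
```

Request:
drive_tool(
  rows=[
    [0, -9.2, 35, 0, 0, 0, 0.02],
    [0, -9.2, 35, 0, 0, 0, 0.02],
    [0, -9.2, 35, 0, 0, 0, 0.02],
    [0, -9.2, 35, 0, 0, 0, 0.02],
    [0, -9.2, 35, 0, 0, 0, 0.02],
  ],
)

```text
time_s: 35.18
tcp_pos: [0.559, 0.0145, 0.1509]
ee_rot: [[-1.0, -0.011, -0.0], [-0.011, 1.0, 0.0], [0.0, 0.0, -1.0]]
wrist_force: [1.3, 0.2, -0.6]
gripper_width: 0.402
gripper_force: 30.0
```

Request:
drive_tool(
  rows=[
    [0, -9.2, 35, 0, 0, 0, 0.02],
    [0, -9.2, 35, 0, 0, 0, 0.02],
    [0, -9.2, 35, 0, 0, 0, 0.02],
    [0, -9.2, 35, 0, 0, 0, 0.02],
    [0, -9.2, 35, 0, 0, 0, 0.02],
  ],
)

```text
time_s: 35.6
tcp_pos: [0.5129, 0.1897, 0.151]
ee_rot: [[-0.994, -0.112, -0.0], [-0.112, 0.994, 0.0], [0.0, 0.0, -1.0]]
wrist_force: [0.3, 0.8, 0.1]
gripper_width: 0.403
gripper_force: 30.0
```

Request:
drive_tool(
  rows=[
    [0, -9.2, 35, 0, 0, 0, 0.02],
    [0, -9.2, 35, 0, 0, 0, 0.02],
    [0, -9.2, 35, 0, 0, 0, 0.02],
    [0, -6, 25, 0, 0, 0, 0.02],
    [0, 0, 0, 0, 0, 0, 0],
  ],
)

```text
time_s: 36.02
tcp_pos: [0.4794, 0.3225, 0.1509]
ee_rot: [[-0.981, -0.195, 0.001], [-0.195, 0.981, 0.001], [-0.001, 0.001, -1.0]]
wrist_force: [1.2, -0.9, -0.6]
gripper_width: 0.405
gripper_force: 30.0
```

Request:
drive_tool(
  rows=[
    [0, 0, 0, -30, 0, 0, 0],
    [0, 0, 0, -30, 0, 0, 0],
    [0, 0, 0, 0, 0, 0, 0],
    [0, 0, 0, 0, 0, 0, 0],
  ],
)

```text
time_s: 36.35
tcp_pos: [0.4796, 0.3168, 0.0898]
ee_rot: [[-0.982, -0.189, -0.003], [-0.189, 0.982, -0.003], [0.003, -0.003, -1.0]]
wrist_force: [1.1, 0.2, -0.3]
gripper_width: 0.404
gripper_force: 30.0
```

Request:
drive_tool(
  rows=[
    [0, 0, 6, -20, 0, 0, 0],
    [0, 0, 0, -20, 0, 0, 0],
    [0, 0, 0, -10, 0, 0, 0],
    [0, 0, 0, 0, 0, 0, 0],
    [0, 0, 0, 0, 0, 0, 0],
  ],
)

```text
time_s: 36.77
tcp_pos: [0.4809, 0.3242, 0.0421]
ee_rot: [[-0.982, -0.19, 0.001], [-0.19, 0.982, 0.0], [-0.001, 0.0, -1.0]]
wrist_force: [0.9, -0.4, 0.9]
gripper_width: 0.402
gripper_force: 30.0
```

Request:
drive_tool(
  rows=[
    [0, 0, 0, -5, 0, 0, 0],
    [0, 0, 0, -3, 0, 0, 0],
    [0, 0, 0, 0, 0, 0, 0],
    [0, 0, 0, 0, 0, 0, 0],
  ],
)

```text
time_s: 37.1
tcp_pos: [0.4804, 0.3242, 0.0335]
ee_rot: [[-0.982, -0.19, 0.0], [-0.19, 0.982, 0.0], [-0.001, 0.0, -1.0]]
wrist_force: [-0.1, 0.6, 0.1]
gripper_width: 0.403
gripper_force: 30.0
```

Request:
drive_tool(
  rows=[
    [62, 0, 0, 0, 0, 0, 0],
    [62, 0, 0, 0, 0, 0, 0],
    [62, 0, 0, 0, 0, 0, 0],
    [62, 0, 0, 0, 0, 0, 0],
    [62, 0, 0, 10, 0, 0, 0],
  ],
)

```text
time_s: 37.52
tcp_pos: [0.4792, 0.3231, 0.0417]
ee_rot: [[-0.982, -0.189, -0.003], [-0.189, 0.982, -0.003], [0.003, -0.002, -1.0]]
wrist_force: [-0.1, 0.2, -0.7]
gripper_width: 0.606
gripper_force: 0.0
```

Request:
drive_tool(
  rows=[
    [62, 0, 0, 30, 0, 0, 0],
    [62, 0, 0, 40, 0, 0, 0],
    [62, 0, 0, 40, 0, 0, 0],
    [62, -30, -30, 20, 0, 0, 0],
    [62, -30, -30, 0, 0, 0, 0],
  ],
)

```text
time_s: 37.93
tcp_pos: [0.427, 0.2709, 0.1765]
ee_rot: [[-0.982, -0.191, 0.009], [-0.191, 0.982, 0.009], [-0.011, 0.007, -1.0]]
wrist_force: [-0.4, -0.6, -0.1]
gripper_width: 0.623
gripper_force: 0.0
```

Request:
drive_tool(
  rows=[
    [62, -15, -35, 0, 0, 0, 0],
    [62, -15, -35, 0, 0, 0, 0],
    [62, 0, -40, 0, 0, 0, 0],
    [62, 0, -40, 0, 0, 0, 0],
    [62, 0, 0, 0, 0, 0, 0],
  ],
)

```text
time_s: 38.35
tcp_pos: [0.3918, 0.1128, 0.1713]
ee_rot: [[-0.983, -0.185, -0.002], [-0.185, 0.983, -0.001], [0.002, -0.0, -1.0]]
wrist_force: [-0.4, 0.4, -0.3]
gripper_width: 0.625
gripper_force: 0.0
```

```bash
python3 gw.py; python3 - <<'E'
from h import *
c=capture("top"); save(c,"final",(90,80,350,250),3)
E
```

```text
[0.39183497 0.11284553 0.17134383] 38.35
top [148 187   9   9  37] [152.4 191.3] [481.  320.1  29. ] z 0.032
top [127 194   9   8  36] [131.2 197.6] [456.6 405.1  29. ] z 0.033
top net 0.66 [130.6, 196.6] 74 [461.  409.1  22. ]
top net 0.41 [151.6, 189.4] 67 [489.2 324.7  22. ]
```

View pics/final.png

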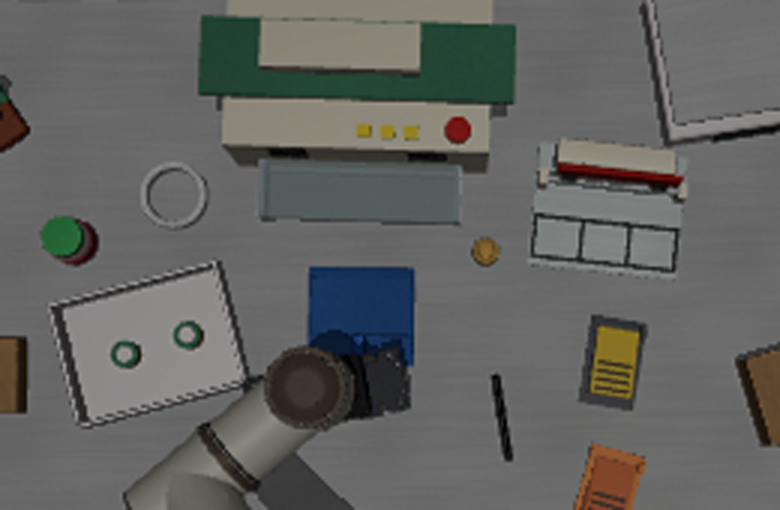

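Both pots stand in the crate at (126,353) and (188,335). The scoop lies flat and clear of the ledge, the treadle and head are up, and the bystanders in view are where they were. I'm handing it in.

```bash
python3 -c "from station import *; print(finish_job())"
```

```text
the job is handed in; nothing more can be done
None
```

The job is handed in: the two pots present were drawn out on the scoop, pressed with the treadle on its stop, and stood upright in the white crate, with the scoop flat on the table clear of the ledge; `finish_job` returned no verdict.

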